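# Swap the cells of the bench power pack, snap its cover on and switch it on

### The arm

A 6-joint arm with a two-finger parallel gripper is mounted at the origin on a cart in front of the work surface, level with it; the furniture and walls round the work are solid. World frame = base frame: x ahead of the robot, y to its left, z up, the work surface at z = 0. Lengths are in mm, angles in rad, forces in N, time in s.
With the tool pointing down it reaches from about 350 to 800 mm from the base axis. Payload 7.3 kg.
Tool frame: the origin (TCP) lies on the mounting face of the last link; the fingertips stand 173 mm ahead of it and the grasp point (between the pads) lies 155 mm ahead of it; z points along the fingers, y is the line along which they close (so a half turn about z gives the same grasp; the last joint's range is limited). The gripper opens to 85 mm and grips with 20 to 120 N. Pads are 22 mm wide; open, the fingers measure 114 mm over their backs; the gripper's body (76 mm by 85 mm) begins 54 mm behind the grasp point. The pads swing forward as they close: fully open they stand 13 mm farther back than shut.
Start: joints at [1.101, 0.342, 1.524, -0, 1.275, -0.146], TCP at [167.018, 497.728, 404.722] pointing down, gripper open.
Joint ranges: [-2.53, 2.53], [-0.77, 2.02], [0.04, 2.7], [-1, 4.14], [0.28, 2.66], [-3.11, 3.11]. Speed limits (rad/s): [2.57, 2.57, 3.14, 3.14, 3.14, 3.14].

### API

Orientations are given as [roll, pitch, yaw] about the fixed x, y, z axes, in that order (R = Rz(yaw) Ry(pitch) Rx(roll)).
In Python, from bench import get_state, eyes, arm gives the robot as it stands. The module is installed in compiled form; this text tells all that it offers.
- The arm moves only by the tool carry_out, never from a script. Its argument "steps" is one flat list of numbers, 7 for each row, row after row: the shift along the tool's x, y, z in mm, then the turn, a rotation vector about the tool's x, y, z in rad, then the opening, from 0 (shut) to 1 (fully open). In form: [dx, dy, dz, ax, ay, az, gripper, dx, dy, dz, ax, ay, az, gripper, ...]. A call has 1 to 8 rows; each row shifts and turns the commanded pose from where the row before left it, along the tool's axes as they then stand; what a row does not reach is not made up. A row lasts 1/8 s, in which the tool goes at most 62.5 mm and 10.7 degrees, less where a joint would pass 70% of its speed; a pose out of reach is approached as far as the arm can. A call is refused whole if a number of a shift passes 62.5 or a number of a turn 0.188, either way. A call with a gripper value outside its range is refused whole. The fingers move at their own pace and stop on an object; the grip force is fixed at half the most. Time passes only in rows, so rows that do not move let the fingers close. It gives the time, the measured TCP pose, the force, the opening and the grip force at its end, in the units of the state.
- get_state(): the state, without advancing time (a new reading comes with each control period).
- eyes.capture(name): name is "side" or "top"; returns the picture (400x640x3 uint8, red, green, blue); there is no depth.
- eyes.get_calibration(name): a dict with "mtx" (3x3 intrinsics, pixels), "D" ([k1, k2, p1, p2, k3] as OpenCV has them; the pictures are not rectified), "xyz" and "attitude" of the camera in the world. Camera axes: x right, y down, z forward; pixel columns grow to the right and rows downward; lengths in mm; the calibration is good to about 2 mm. A picture is of the moment at which its call begins. get_calibration takes no time and is no camera call.
- arm.close_job(): hands the job in; it is judged then, once.
The state is a dict: "t": time; "joint_pos": joint angles; "qd": joint speeds; "effort": joint torques, N m; "position": TCP position; "tcp_rot": TCP orientation; "wrist_force": force on the tool from outside, world axes, zero at the start; "torque": the same for the moment, N m; "grip_width": finger opening in mm; "finger_force": force on a finger pad.
Only numpy, scipy, OpenCV 4.12 (cv2) and the standard library are available. Lean on these libraries where they do the work, as an engineer would, in place of code of your own. Each camera call takes 0.05 s, during which the arm holds its last target. There are 200 camera calls.

### The job

Change the cells of the battery power pack: stand every run-down, red-sleeved cell from the pack in the charger, and every charged blue-sleeved cell from the charger in the pack, each fully down in a well. Then fit the orange cover: hook its front lip into the slot at the pack's front while the other end is still raised, and pivot it down until the spring catch snaps over its far end. Switch the pack on with the red toggle last of all, and do not disturb the pencil, the solder spool or the red tin.

Things in the scene. Friction and masses are not known exactly. Their poses are not given: they have to be found in the camera images.
- pack: Battery power pack, fixed: dark grey, flat deck 45 mm above the bench (x -117..117, y -32..32 mm), black control panel level with it at y 32..106. Origin at bench level under the middle of the cover's place; x from the front slot to the far catch, y to the panel, z up. Four round wells, 28.4 mm wide, 35 mm deep, at x = -55, -15, 25, 65, y = 0. Binding posts 17 mm high at x 62 and 90, y 76
- slot (a point): Foot of the front slot's back wall, at deck height: pack x = -103.5, y = 0, z = 45 mm. The slot opens towards the wells; 40 mm wide in y, 7.5 mm high above the deck, 8 mm deep in x (to x = -95), with a rounded roof edge. Its orange housing reaches 14 mm above the deck
- catch (a joint): Spring catch at the pack's far end (m): 0 at rest, up to 0.008 when pushed outward. Its sloping steel leaf, 34 mm wide, leans inward from pack x = 100 mm, 21 mm above the deck, to x = 92, 9 mm above it; the black housing round it is 21 mm high, its cheeks (from x = 92, 36 mm apart) 17 mm. The cover's nose pushes it back, then it springs over the nose: pressing the free end down with roughly 5 to 15 N does it; then it holds by itself
- power (a joint): Power toggle of the pack (rad): 0 off (leaning to the pack's front slot), 0.8 on (leaning to the catch end); stays where it is left; about 1.5 N at the tip moves it
- power_tip (a point): Tip of the red toggle lever (10 mm thick). It pivots at pack x = -75, y = 74, z = 51 mm and is 40 mm long; the tip travels 31 mm along pack x, from 43 mm above the deck at either end to 46 mm mid-way
- charger: Battery charger, fixed: light grey block 200 x 64 x 45 mm with a 20 mm nose with lights at its -x end. Origin at bench level under the block's middle; x along its row of four wells (28.4 mm wide, 35 mm deep, as the pack's) at x = -60, -20, 20, 60 mm, y = 0; z up
- cover_rib (a point): Middle of the black grip rib (12 x 40 mm, 20 mm high) across the top of the loose orange cover: a hood 182 (x) x 54 (y) x 38 mm, 140 g, hollow, open below, walls 4 mm; it lies open side down. This point is 48 mm above the hood's lower edge. x from lip to free end, z up; fitted, its axes agree with the pack's, it stands over pack x = y = 0 and the lower edge rests on the deck
- cover_lip (a point): Tip of the cover's front lip, at its underside: -102 mm in x from the rib, level with the hood's lower edge. The lip is a tongue 3 mm thick, 34 mm wide, standing 11 mm out from the hood's front wall
- cover_end (a point): Lower edge of the cover's free end, in the middle: 91 mm in x from the rib. A nose, 5 mm high and 30 mm wide, stands 5 mm out there and drops between the catch housing's cheeks; fine ribs mark the top of this end
- full0_mid (a point): Middle of a charged cell with a dark blue sleeve: round, 26 mm across, 65 mm tall, 90 g, foot bevelled; stands in the charger at the start, 30 mm of it above the deck, its middle then 42.5 mm above the bench (may be absent)
- full1_mid (a point): Middle of a charged cell with a dark blue sleeve: round, 26 mm across, 65 mm tall, 90 g, foot bevelled; stands in the charger at the start, 30 mm of it above the deck, its middle then 42.5 mm above the bench (may be absent)
- full2_mid (a point): Middle of a charged cell with a dark blue sleeve: round, 26 mm across, 65 mm tall, 90 g, foot bevelled; stands in the charger at the start, 30 mm of it above the deck, its middle then 42.5 mm above the bench (may be absent)
- full3_mid (a point): Middle of a charged cell with a dark blue sleeve: round, 26 mm across, 65 mm tall, 90 g, foot bevelled; stands in the charger at the start, 30 mm of it above the deck, its middle then 42.5 mm above the bench (may be absent)
- flat0_mid (a point): Middle of a flat cell with a dark red sleeve, same size and weight as the blue ones; stands in the pack at the start, 30 mm of it above the deck (may be absent)
- flat1_mid (a point): Middle of a flat cell with a dark red sleeve, same size and weight as the blue ones; stands in the pack at the start, 30 mm of it above the deck (may be absent)
- flat2_mid (a point): Middle of a flat cell with a dark red sleeve, same size and weight as the blue ones; stands in the pack at the start, 30 mm of it above the deck (may be absent)
- flat3_mid (a point): Middle of a flat cell with a dark red sleeve, same size and weight as the blue ones; stands in the pack at the start, 30 mm of it above the deck (may be absent)
- pencil_b: A red pencil lying on the bench, not to be disturbed; origin under its middle
- spool_b: A blue and white solder spool, 52 mm wide, 38 mm high, not to be disturbed; origin under its middle
- tin_b: A small red tin, 52 mm wide, 44 mm high, not to be disturbed; origin under its middle
There are look-alikes about, which are no part of the job. What is shaped like the part that bears full0_mid but green or yellow is not meant.

How it is judged:
By the outcome, as a careful person would: the job done as asked, in the order asked, and still so for the second after the job is handed in, with the robot touching nothing.
Of flat0, flat1, flat2, flat3 only 2 to 3 are there at a start; the rules pass over those that are not, and their reading is None.
Of full0, full1, full2, full3 only 3 to 4 are there at a start; the rules pass over those that are not, and their reading is None.
At some moment in a run one of cover may be knocked a few centimetres aside while the robot is not near it.
Once in a run the grip may slacken for a moment while it holds something.
It also fails if it takes over 210 s, if anything falls off the work surface, if the arm or the gripper's body presses on something with over 40 N, if the wrist force passes 120 N, or if a joint passes its speed limit or range.

## Working session

There is one attempt and no reset: what is moved stays moved. The work goes in short steps, Python scripts to look and compute and a tool call to move; the robot and the scene stay as the last step left them, time stands still between calls to the robot, and variables do not carry over. Pictures are saved under pics/ and viewed, at most 14 in all, crops included, and the job is handed in when it is done.

Besides the shell and the picture viewer there is one more tool, called after "Emit:" as name(argument=value, ...), one argument or row to a line, values as JSON. carry_out: Moves the arm, as the interface text tells. Its arguments: {"type":"object","properties":{"steps":{"type":"array","items":{"type":"number"}}},"required":["steps"]}

```bash
mkdir -p pics
cat > h.py <<'E'
import numpy as np, cv2
from scipy.spatial.transform import Rotation as R
from bench import get_state, eyes, arm
def cal(n):
    c=eyes.get_calibration(n); return np.array(c["mtx"],float),np.array(c["D"],float),np.array(c["xyz"],float),c["attitude"]
E
python3 - <<'E'
from h import *
for n in("side","top"):
    print(eyes.get_calibration(n)); cv2.imwrite(f"pics/{n}0.png",eyes.capture(n)[:,:,::-1])
print(get_state())
E
```

```text
{'mtx': array([[430.96456546,   0.        , 316.72120011],
       [  0.        , 430.96456546, 205.68172738],
       [  0.        ,   0.        ,   1.        ]]), 'D': array([-0.04907655,  0.        ,  0.        ,  0.        ,  0.        ]), 'xyz': array([ 142.89156362, -935.13293901,  754.5139322 ]), 'attitude': array([-2.15118081, -0.00515605, -0.32847974])}
{'mtx': array([[376.70174456,   0.        , 318.91008148],
       [  0.        , 376.70174456, 204.46078289],
       [  0.        ,   0.        ,   1.        ]]), 'D': array([-0.05756747,  0.        ,  0.        ,  0.        ,  0.        ]), 'xyz': array([ 204.83792221,   12.82794213, 1347.72504269]), 'attitude': array([-2.91104091, -0.0065767 , -1.53469491])}
{'t': 0.1, 'joint_pos': array([ 1.10102449e+00,  3.42620010e-01,  1.52486550e+00,  1.88805358e-05,
        1.27541168e+00, -1.46028197e-01]), 'qd': array([ 0.00027601, -0.00067086, -0.00407592, -0.00186883,  0.00116066,
       -0.00033827]), 'effort': array([ 8.54598438e-04, -4.34450769e+01, -2.46490610e+01, -2.21355558e-04,
        4.63491175e-03, -8.18265050e-06]), 'position': array([166.95167707, 497.63006905, 404.13200434]), 'tcp_rot': array([-3.14030463e+00, -2.07685672e-04,  2.81784337e+00]), 'wrist_force': array([ 0.43474268, -0.53310216,  0.12555058]), 'torque': array([-0.00388985, -0.04051842, -0.00901943]), 'finger_force': 0.0, 'grip_width': 85.29825460886991}
```

View pics/top0.png

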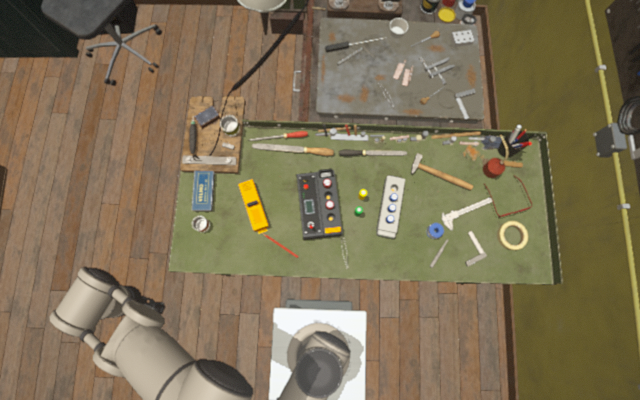

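View pics/side0.png

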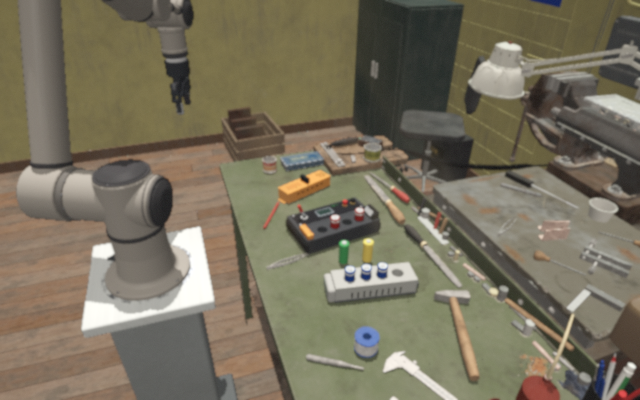

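Run:
```python
from h import *
a=cv2.imread("pics/top0.png")[165:265,225:425]; cv2.imwrite("pics/top0c.png",cv2.resize(a,None,fx=4,fy=4,interpolation=cv2.INTER_CUBIC))
a=cv2.imread("pics/side0.png")[160:310,235:435]; cv2.imwrite("pics/side0c.png",cv2.resize(a,None,fx=4,fy=4,interpolation=cv2.INTER_CUBIC))
```

```text
(no output)
```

View pics/top0c.png

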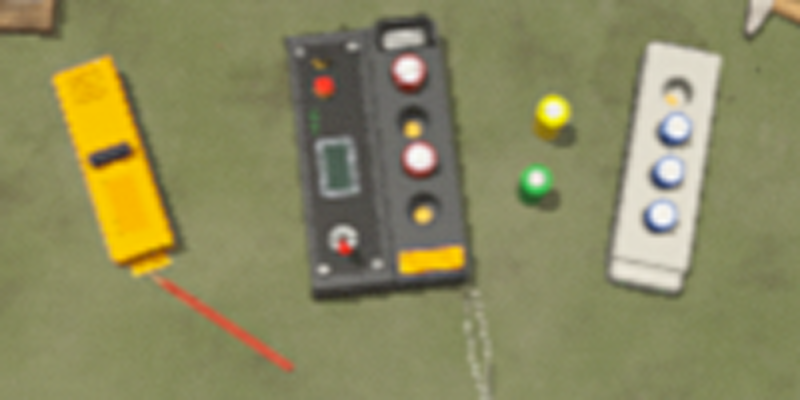

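View pics/side0c.png

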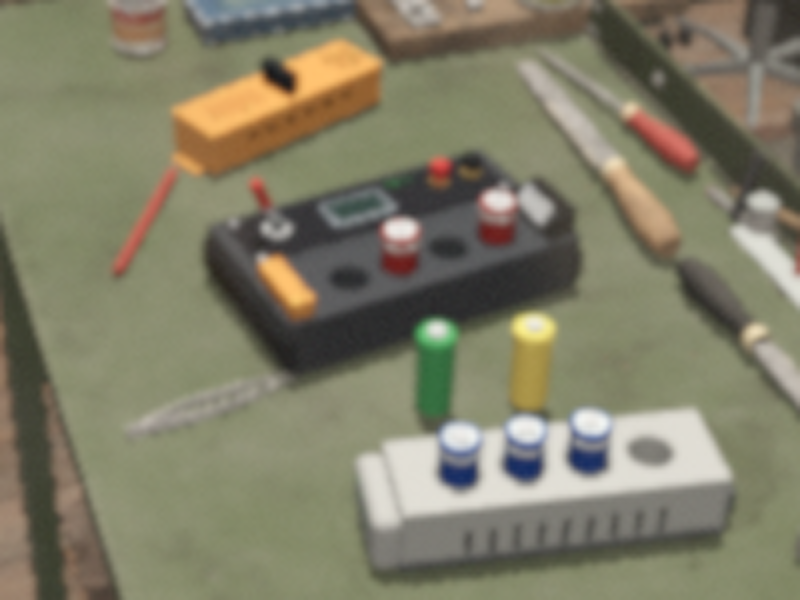

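```bash
cat >> h.py <<'E'
def proj(n,P):
    m,d,p,a=cal(n); Rc=R.from_euler("xyz",a).as_matrix()
    rv=cv2.Rodrigues(Rc.T)[0]; return cv2.projectPoints(np.array(P,float).reshape(-1,3),rv,-Rc.T@p,m,d)[0][:,0]
from scipy.optimize import least_squares
def loc(q,P):
    c,s=np.cos(q[2]),np.sin(q[2]); P=np.array(P,float); return np.c_[q[0]+c*P[:,0]-s*P[:,1],q[1]+s*P[:,0]+c*P[:,1],P[:,2]]
def fit(q0,top=None,side=None):
    # lists of (x,y,z,u,v)
    S=[(n,np.array(l,float)) for n,l in(("top",top),("side",side)) if l]
    f=lambda q:np.concatenate([(proj(n,loc(q,l[:,:3]))-l[:,3:]).ravel() for n,l in S])
    r=least_squares(f,q0,x_scale=[100,100,1]); return r.x,f(r.x).reshape(-1,2)
T=lambda x,y,z,u,v:(x,y,z,(u+.5)/4-.5+225,(v+.5)/4-.5+165)
S=lambda x,y,z,u,v:(x,y,z,(u+.5)/4-.5+235,(v+.5)/4-.5+160)
E
cat > fit0.py <<'E'
from h import *
np.set_printoptions(precision=2,suppress=True)
pt=[T(-15,0,75,421,157),T(65,0,75,408,71),T(-55,0,45,424,207),T(25,0,45,413,121)]
ps=[S(-15,0,75,402,230),S(65,0,75,498,202),S(-55,0,45,350,278),S(25,0,45,450,247)]
ct=[T(-60,0,75,661,215),T(-20,0,75,669,171),T(20,0,75,677,127),T(60,0,45,677,92)]
cs=[S(-60,0,75,460,437),S(-20,0,75,526,433),S(20,0,75,590,422),S(60,0,45,650,451)]
vt=[T(91,27,38,52,77),T(91,-27,38,112,57),T(-91,-27,38,175,247),T(-91,27,38,112,265),T(0,0,58,111,153),T(-102,0,1,152,270)]
vs=[S(-91,-27,38,209,138),S(-91,27,38,175,108),S(91,-27,38,382,63),S(91,27,38,342,40),S(0,0,58,280,66),S(-102,0,1,180,165)]
for nm,q0,t,s in(("pack",[500,0,0],pt,ps),("chg",[500,-200,0],ct,cs),("cover",[500,200,.3],vt,vs)):
    for a,b in((t,s),(t,None),(None,s)):
        q,r=fit(q0,a,b); print(nm,q,np.sqrt((r**2).mean()), r.round(1).tolist() if a and b else "")
E
python3 fit0.py
```

```text
pack [524.18 -20.84   0.15] 0.5452521573029055 [[0.1, -0.6], [0.6, -1.0], [0.5, -0.2], [0.5, -0.5], [-0.7, -0.5], [-0.2, -0.8], [-0.5, 0.1], [-0.7, 0.3]]
pack [522.08 -19.49   0.16] 0.24433056506359013 
pack [525.16 -22.27   0.14] 0.3492990491305738 
chg [ 525.09 -244.67   -0.16] 0.6219485613965492 [[1.1, -0.6], [0.8, -0.7], [0.5, -0.6], [0.5, -0.3], [-0.5, -0.3], [-0.5, -1.2], [-0.3, -0.3], [-0.6, 0.0]]
chg [ 523.04 -242.08   -0.17] 0.1287325592677896 
chg [ 525.56 -246.47   -0.15] 0.29771776871273753 
cover [506.07 251.17   0.37] 0.6415051740618948 [[0.9, -0.8], [0.1, -0.5], [-0.6, -1.4], [0.6, -0.9], [-0.4, -0.4], [0.3, -0.1], [-0.1, -0.3], [-1.6, 0.4], [-0.4, 0.4], [-0.7, 0.3], [-0.8, -0.1], [-0.2, 0.4]]
cover [503.55 251.49   0.38] 0.4501409170905379 
cover [508.37 251.55   0.37] 0.40948040366649274
```

```bash
cat >> h.py <<'E'
np.set_printoptions(precision=2,suppress=True)
POSE={"pack":[523.8,-20.9,.15],"chg":[524.5,-244.5,-.16]}
def well(b,x,y=0): return loc(POSE[b],[(x,y,0)])[0]
def rel(x,y,z,yaw=None,pos=None):
    """shift in current tool axes to TCP (x,y,z), and turn about tool z if yaw given (turn first)"""
    s=get_state(); p=s["position"] if pos is None else np.array(pos); r=s["tcp_rot"]
    Rt=R.from_euler("xyz",r); o=""
    if yaw is not None:
        Rn=R.from_euler("xyz",[np.pi,0,yaw]); o=(Rt.inv()*Rn).as_rotvec().round(4); Rt=Rn
    print("turn",o,"shift after turn",Rt.inv().apply(np.array([x,y,z])-p).round(1),"| t",round(s["t"],2),"p",p.round(1),"rot",r.round(4),"F",s["wrist_force"].round(1),"w",round(s["grip_width"],1),"ff",round(s["finger_force"],1))
E
python3 - <<'E'
from h import *
x,y,_=well("pack",-15); print(x,y)
rel(x,y,320,.15+np.pi)
E
```

```text
508.9684338309593 -23.141571987103987
turn [-0.   -0.   -0.47] shift after turn [-260.4 -566.    84.1] | t 0.1 p [167.  497.6 404.1] rot [-3.14 -0.    2.82] F [ 0.4 -0.5  0.1] w 85.3 ff 0.0
```

Emit:
carry_out(
  steps=[0,0,0,0,0,-0.158,1,0,0,0,0,0,-0.158,1,0,0,0,0,0,-0.157,0.7,-20,-43.5,6.5,0,0,0,0.7,-20,-43.5,6.5,0,0,0,0.7,-20,-43.5,6.5,0,0,0,0.7,-20,-43.5,6.5,0,0,0,0.7,-20,-43.5,6.5,0,0,0,0.7],
)

```text
t: 1.1
position: [298.8, 296.1, 371.9]
tcp_rot: [3.142, -0.0, -2.992]
wrist_force: [0.2, 1.1, 0.1]
grip_width: 59.5
finger_force: 0.0
```

Emit:
carry_out(
  steps=[-20,-43.5,6.5,0,0,0,0.7,-20,-43.5,6.5,0,0,0,0.7,-20,-43.5,6.5,0,0,0,0.7,-20,-43.5,6.5,0,0,0,0.7,-20,-43.5,6.5,0,0,0,0.7,-20,-43.5,6.5,0,0,0,0.7,-20,-43.5,6.5,0,0,0,0.7,-20,-43.5,6.5,0,0,0,0.7],
)

```text
t: 2.1
position: [508.8, -24.3, 319.7]
tcp_rot: [3.141, -0.0, -2.993]
wrist_force: [1.0, 0.8, 0.1]
grip_width: 59.9
finger_force: 0.0
```

Emit:
carry_out(
  steps=[0,0,0,0,0,0,0.7,0,0,0,0,0,0,0.7],
)

```text
t: 2.35
position: [507.7, -22.5, 319.8]
tcp_rot: [3.141, -0.001, -2.993]
wrist_force: [-0.2, 0.1, 0.5]
grip_width: 60.0
finger_force: 0.0
```

Run:
```python
from h import *
x,y,_=well("pack",-15)
rel(x,y,320,.15+np.pi)
a=np.hstack([cv2.resize(eyes.capture("top")[165:265,300:400],None,fx=4,fy=4,interpolation=cv2.INTER_CUBIC),cv2.resize(eyes.capture("side")[150:250,270:370],None,fx=4,fy=4,interpolation=cv2.INTER_CUBIC)])
cv2.imwrite("pics/a1.png",a[:,:,::-1])
```

```text
turn [ 0. -0. -0.] shift after turn [-1.2 -0.8 -0.2] | t 2.35 p [507.7 -22.5 319.8] rot [ 3.14 -0.   -2.99] F [-0.2  0.1  0.5] w 60.0 ff 0.0
```

View pics/a1.png

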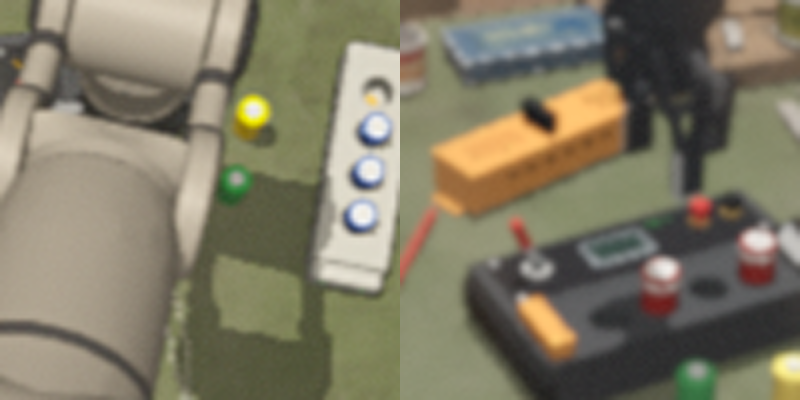

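Emit:
carry_out(
  steps=[-1.2,-0.8,20,0,0,0,0.6,0,0,25,0,0,0,0.6,0,0,25,0,0,0,0.6,0,0,18,0,0,0,0.6,0,0,12,0,0,0,0.6,0,0,0,0,0,0,0.6,0,0,0,0,0,0,0.6],
)

```text
t: 3.32
position: [509.7, -23.2, 220.9]
tcp_rot: [-3.141, 0.001, -2.992]
wrist_force: [0.3, -0.0, -0.2]
grip_width: 51.1
finger_force: 0.0
```

Emit:
carry_out(
  steps=[0,0,0,0,0,0,0.4,0,0,0,0,0,0,0.3,0,0,0,0,0,0,0.2,0,0,0,0,0,0,0.2,0,0,0,0,0,0,0.2,0,0,0,0,0,0,0.2],
)

```text
t: 4.08
position: [509.6, -23.0, 221.0]
tcp_rot: [3.141, 0.001, -2.993]
wrist_force: [-1.3, 4.9, 6.6]
grip_width: 24.3
finger_force: 58.4
```

Run:
```python
from h import *
x,y,_=well("pack",-15)
rel(x,y,220); s=get_state(); print(R.from_euler("xyz",s["tcp_rot"]).inv().apply(s["wrist_force"]),s["torque"])
cv2.imwrite("pics/a2.png",cv2.resize(eyes.capture("side")[150:250,270:370],None,fx=5,fy=5,interpolation=cv2.INTER_CUBIC)[:,:,::-1])
```

```text
turn  shift after turn [ 0.7 -0.1  1. ] | t 4.08 p [509.6 -23.  221. ] rot [ 3.14  0.   -2.99] F [-1.3  4.9  6.6] w 24.3 ff 58.4
[ 0.55  5.08 -6.56] [ 0.8   0.22 -0.03]
```

View pics/a2.png

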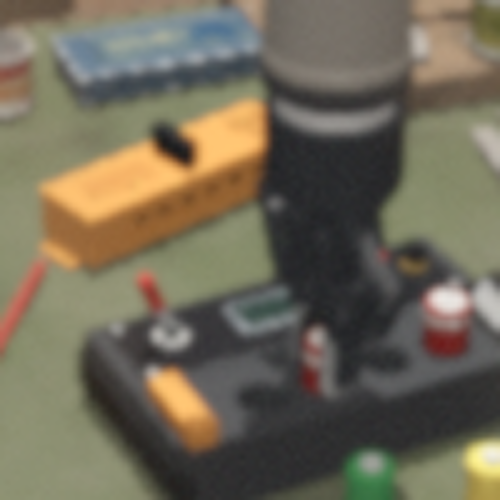

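Emit:
carry_out(
  steps=[0,0,0,0,0,0,0.6,0,0,0,0,0,0,0.6,0,0,0,0,0,0,0.6,0,0,0,0,0,0.157,0.6,0,0,0,0,0,0.157,0.6,0,0,0,0,0,0.157,0.6,0,0,0,0,0,0.157,0.6,0,0,0,0,0,0.157,0.6],
)

```text
t: 5.12
position: [509.5, -23.6, 220.1]
tcp_rot: [-3.142, -0.0, 2.5]
wrist_force: [0.6, -0.6, 1.5]
grip_width: 51.3
finger_force: 0.0
```

Emit:
carry_out(
  steps=[0,0,0,0,0,0.157,0.6,0,0,0,0,0,0.157,0.6,0,0,0,0,0,0.157,0.6,0,0,0,0,0,0.157,0.6,0,0,0,0,0,0.157,0.6,0,0,0,0,0,0,0.6,0,0,0,0,0,0,0.6],
)

```text
t: 6.0
position: [509.5, -23.5, 220.1]
tcp_rot: [-3.142, -0.0, 1.724]
wrist_force: [-0.5, 0.9, 0.7]
grip_width: 51.3
finger_force: 0.0
```

Emit:
carry_out(
  steps=[0,0,0,0,0,0,0.4,0,0,0,0,0,0,0.3,0,0,0,0,0,0,0.2,0,0,0,0,0,0,0.2,0,0,0,0,0,0,0.2,0,0,0,0,0,0,0.2],
)

```text
t: 6.75
position: [509.6, -23.4, 220.4]
tcp_rot: [3.141, 0.0, 1.721]
wrist_force: [-0.2, 0.5, 5.1]
grip_width: 23.9
finger_force: 58.9
```

Run:
```python
from h import *
x,y,_=well("pack",-15)
rel(x,y,220); s=get_state(); print(R.from_euler("xyz",s["tcp_rot"]).inv().apply(s["wrist_force"]),s["torque"])
```

```text
turn  shift after turn [ 0.4 -0.6  0.4] | t 6.75 p [509.6 -23.4 220.4] rot [3.14 0.   1.72] F [-0.2  0.5  5.1] w 23.9 ff 58.9
[ 0.51 -0.11 -5.15] [0.05 0.2  0.02]
```

```bash
sed -i 's/"pack":\[523.8,-20.9,.15\],"chg":\[524.5,-244.5,-.16\]/"pack":[524.4,-20.2,.15],"chg":[525.0,-244.2,-.16]/' h.py
python3 - <<'E'
from h import *
x,y,_=well("chg",60)
rel(x+1,y,305,-.16+np.pi)
E
```

```text
turn [ 0.    0.   -1.26] shift after turn [-111.4 -215.3  -84.6] | t 6.75 p [509.6 -23.4 220.4] rot [3.14 0.   1.72] F [-0.2  0.5  5.1] w 23.9 ff 58.9
```

Emit:
carry_out(
  steps=[0,0,-6,0,0,0,0.2,0,0,-12,0,0,0,0.2,0,0,-18,0,0,0,0.2,0,0,-20,0,0,0,0.2,0,0,-18,0,0,0,0.2,0,0,-11,0,0,0,0.2,0,0,0,0,0,0,0.2],
)

```text
t: 7.62
position: [509.6, -23.4, 306.0]
tcp_rot: [3.14, 0.0, 1.721]
wrist_force: [-0.5, -0.0, -0.7]
grip_width: 24.0
finger_force: 60.5
```

Emit:
carry_out(
  steps=[0,0,0,0,0,-0.1575,0.2,0,0,0,0,0,-0.1575,0.2,0,0,0,0,0,-0.1575,0.2,0,0,0,0,0,-0.1575,0.2,0,0,0,0,0,-0.1575,0.2,0,0,0,0,0,-0.1575,0.2,0,0,0,0,0,-0.1575,0.2,0,0,0,0,0,-0.1575,0.2],
)

```text
t: 8.62
position: [509.2, -23.4, 304.3]
tcp_rot: [3.141, -0.002, 2.986]
wrist_force: [-0.8, -0.3, -0.2]
grip_width: 24.5
finger_force: 60.6
```

Emit:
carry_out(
  steps=[-8,-15,0,0,0,0,0.2,-14,-27,0,0,0,0,0.2,-18,-35,0,0,0,0,0.2,-20,-38,0,0,0,0,0.2,-20,-38,0,0,0,0,0.2,-17,-35,0,0,0,0,0.2,-14,-27,0,0,0,0,0.2,0,0,0,0,0,0,0.2],
)

```text
t: 9.62
position: [584.5, -256.7, 304.1]
tcp_rot: [-3.141, -0.0, 2.974]
wrist_force: [0.7, 1.0, -0.5]
grip_width: 24.0
finger_force: 60.6
```

Emit:
carry_out(
  steps=[0,0,0,0,0,0,0.2,0,0,0,0,0,0,0.2],
)

```text
t: 9.88
position: [584.5, -252.8, 305.1]
tcp_rot: [3.141, -0.001, 2.981]
wrist_force: [-1.1, 0.1, -0.7]
grip_width: 24.0
finger_force: 60.6
```

Run:
```python
from h import *
x,y,_=well("chg",60)
rel(x+1,y,220,-.16+np.pi)
cv2.imwrite("pics/a3.png",cv2.resize(eyes.capture("side")[220:320,305:435],None,fx=6,fy=6,interpolation=cv2.INTER_CUBIC)[:,:,::-1])
```

```text
turn [ 0. -0. -0.] shift after turn [-0.9 -0.8 85.1] | t 9.88 p [ 584.5 -252.8  305.1] rot [ 3.14 -0.    2.98] F [-1.1  0.1 -0.7] w 24.0 ff 60.6
```

View pics/a3.png

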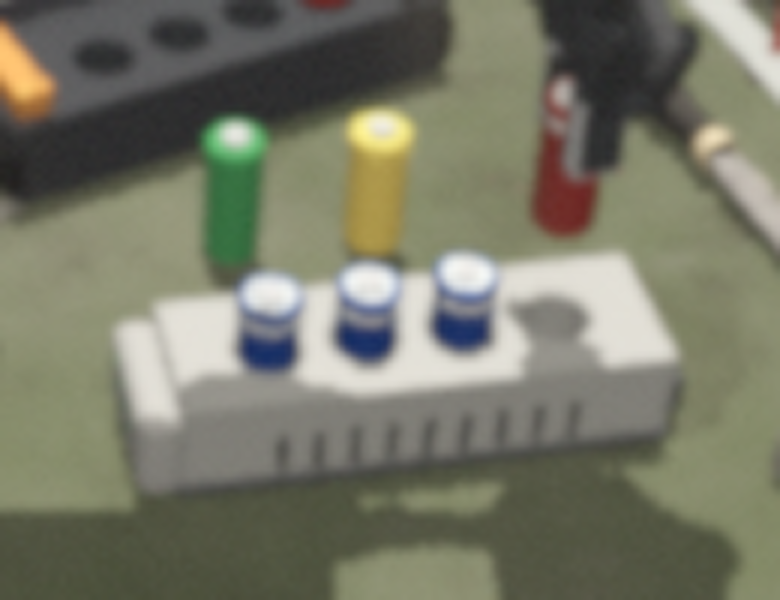

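Emit:
carry_out(
  steps=[-0.9,-0.8,15,0,0,0,0.2,0,0,18,0,0,0,0.2,0,0,10,0,0,0,0.2,0,0,4,0,0,0,0.2,0,0,4,0,0,0,0.2,0,0,3,0,0,0,0.2],
)

```text
t: 10.68
position: [585.8, -254.4, 251.7]
tcp_rot: [-3.142, 0.002, 2.981]
wrist_force: [0.3, 0.9, 0.3]
grip_width: 24.2
finger_force: 60.7
```

Emit:
carry_out(
  steps=[0,0,3,0,0,0,0.2,0,0,3,0,0,0,0.2,0,0,3,0,0,0,0.2,0,0,0,0,0,0,0.2],
)

```text
t: 11.18
position: [585.7, -254.2, 242.1]
tcp_rot: [3.141, 0.001, 2.981]
wrist_force: [5.4, 2.4, -1.0]
grip_width: 24.2
finger_force: 60.7
```

Emit:
carry_out(
  steps=[-0.6,-0.2,4,0,0,0,0.2,0,0,5,0,0,0,0.2,0,0,5,0,0,0,0.2,0,0,4,0,0,0,0.2,0,0,2,0,0,0,0.2,0,0,0,0,0,0,0.2],
)

```text
t: 11.92
position: [586.3, -254.3, 221.9]
tcp_rot: [3.141, 0.001, 2.981]
wrist_force: [4.4, 3.0, -0.5]
grip_width: 23.9
finger_force: 60.9
```

Emit:
carry_out(
  steps=[-0.5,0,1.5,0,0,0,0.2,0,0,0,0,0,0,0.2,0,0,0,0,0,0,0.4,0,0,0,0,0,0,0.6,0,0,0,0,0,0,0.6,0,0,-10,0,0,0,0.6,0,0,-20,0,0,0,0.6,0,0,-15,0,0,0,0.6],
)

```text
t: 12.92
position: [586.6, -254.9, 267.2]
tcp_rot: [-3.141, 0.001, 2.981]
wrist_force: [-0.2, 0.1, -0.5]
grip_width: 50.8
finger_force: 0.0
```

```bash
sed -i 's/\[525.0,-244.2,-.16\]/[526.2,-243.9,-.16]/' h.py
python3 - <<'E'
from h import *
x,y,_=well("chg",20)
rel(x,y,220,-.16+np.pi)
E
```

```text
turn [-0.  0. -0.] shift after turn [41.4  1.2 47.2] | t 12.93 p [ 586.6 -254.9  267.2] rot [-3.14  0.    2.98] F [-0.2  0.1 -0.5] w 50.8 ff 0.0
```

Emit:
carry_out(
  steps=[12,0.4,0,0,0,0,0.6,18,0.5,0,0,0,0,0.6,11.4,0.3,0,0,0,0,0.6,0,0,15,0,0,0,0.6,0,0,20,0,0,0,0.6,0,0,10,0,0,0,0.6,0,0,2,0,0,0,0.5,0,0,0,0,0,0,0.4],
)

```text
t: 13.92
position: [546.1, -247.0, 218.7]
tcp_rot: [-3.142, 0.0, 2.981]
wrist_force: [-0.2, 0.2, 0.6]
grip_width: 34.1
finger_force: 0.0
```

Emit:
carry_out(
  steps=[0,0,0,0,0,0,0.3,0,0,0,0,0,0,0.2,0,0,0,0,0,0,0.2,0,0,0,0,0,0,0.2,0,0,0,0,0,0,0.2],
)

```text
t: 14.55
position: [546.1, -247.0, 219.4]
tcp_rot: [-3.141, 0.002, 2.981]
wrist_force: [1.5, 0.6, 6.2]
grip_width: 23.9
finger_force: 59.2
```

Run:
```python
from h import *
x,y,_=well("chg",20)
rel(x,y,220,-.16+np.pi)
cv2.imwrite("pics/a4.png",cv2.resize(eyes.capture("side")[220:320,305:435],None,fx=6,fy=6,interpolation=cv2.INTER_CUBIC)[:,:,::-1])
```

```text
turn [-0.  0. -0.] shift after turn [ 0.1 -0.1 -0.6] | t 14.55 p [ 546.1 -247.   219.4] rot [-3.14  0.    2.98] F [1.5 0.6 6.2] w 23.9 ff 59.2
```

View pics/a4.png

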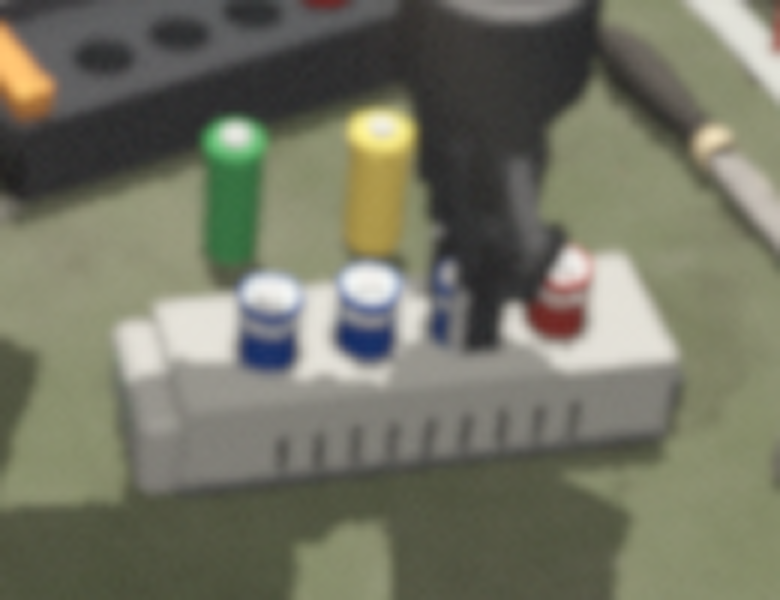

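Emit:
carry_out(
  steps=[0,0,-6,0,0,0,0.2,0,0,-12,0,0,0,0.2,0,0,-18,0,0,0,0.2,0,0,-20,0,0,0,0.2,0,0,-18,0,0,0,0.2,0,0,-11,0,0,0,0.2,0,0,0,0,0,-0.1545,0.2,0,0,0,0,0,-0.1545,0.2],
)

```text
t: 15.6
position: [545.6, -246.9, 303.9]
tcp_rot: [3.141, -0.0, -2.988]
wrist_force: [-0.7, 0.0, -1.0]
grip_width: 24.3
finger_force: 59.0
```

Emit:
carry_out(
  steps=[3,15,0,0,0,0,0.2,6,30,0,0,0,0,0.2,7,38,0,0,0,0,0.2,7,39,0,0,0,0,0.2,7,38,0,0,0,0,0.2,6,33,0,0,0,0,0.2,5,24,0,0,0,0,0.2,2,10,0,0,0,0,0.2],
)

```text
t: 16.6
position: [468.7, -27.2, 303.8]
tcp_rot: [3.141, -0.001, -2.994]
wrist_force: [0.0, -0.7, -1.4]
grip_width: 24.0
finger_force: 59.0
```

Emit:
carry_out(
  steps=[0,0,0,0,0,0,0.2,0,0,0,0,0,0,0.2],
)

```text
t: 16.85
position: [470.0, -29.3, 303.7]
tcp_rot: [-3.141, 0.0, -2.995]
wrist_force: [-0.1, 0.2, -0.2]
grip_width: 24.0
finger_force: 59.0
```

Run:
```python
from h import *
x,y,_=well("pack",-55)
rel(x,y,220,.15+np.pi)
```

```text
turn [-0.  0. -0.] shift after turn [-0.1  0.9 83.7] | t 16.85 p [470.  -29.3 303.7] rot [-3.14  0.   -2.99] F [-0.1  0.2 -0.2] w 24.0 ff 59.0
```

Emit:
carry_out(
  steps=[0,0.9,15,0,0,0,0.2,0,0,18,0,0,0,0.2,0,0,10,0,0,0,0.2,0,0,4,0,0,0,0.2,0,0,4,0,0,0,0.2,0,0,3,0,0,0,0.2,0,0,3,0,0,0,0.2,0,0,0,0,0,0,0.2],
)

```text
t: 17.85
position: [469.6, -27.8, 246.6]
tcp_rot: [3.141, 0.0, -2.993]
wrist_force: [0.4, 0.0, -0.7]
grip_width: 24.3
finger_force: 59.0
```

Emit:
carry_out(
  steps=[0,0,3,0,0,0,0.2,0,0,3,0,0,0,0.2,0,0,0,0,0,0,0.2],
)

```text
t: 18.23
position: [469.6, -27.8, 240.5]
tcp_rot: [3.141, -0.0, -2.993]
wrist_force: [0.3, 0.7, -1.7]
grip_width: 24.2
finger_force: 59.0
```

Emit:
carry_out(
  steps=[0,0,6,0,0,0,0.2,0,0,7,0,0,0,0.2,0,0,5,0,0,0,0.2,0,0,2,0,0,0,0.2,0,0,0.5,0,0,0,0.2,0,0,0,0,0,0,0.2],
)

```text
t: 18.98
position: [469.6, -27.9, 220.2]
tcp_rot: [3.141, 0.0, -2.993]
wrist_force: [0.9, 1.2, -1.5]
grip_width: 24.3
finger_force: 59.0
```

Emit:
carry_out(
  steps=[0,0,0,0,0,0,0.4,0,0,0,0,0,0,0.6,0,0,0,0,0,0,0.6,0,0,-15,0,0,0,0.6,0,0,-20,0,0,0,0.6,0,0,-10,0,0,0,0.6,-20,0,0,0,0,0,0.6,-35,0,0,0,0,0,0.6],
)

```text
t: 19.98
position: [524.0, -19.8, 265.3]
tcp_rot: [3.141, -0.001, -2.994]
wrist_force: [0.0, 0.1, 0.6]
grip_width: 51.2
finger_force: 0.0
```

Emit:
carry_out(
  steps=[-35,0,0,0,0,0,0.6,-22,0,0,0,0,0,0.6,-8,0,0,0,0,0,0.6,0,0,0,0,0,0,0.6],
)

```text
t: 20.48
position: [588.0, -10.1, 264.8]
tcp_rot: [3.141, -0.001, -2.993]
wrist_force: [0.3, 0.7, -0.2]
grip_width: 51.3
finger_force: 0.0
```

Run:
```python
from h import *
x,y,_=well("pack",65)
rel(x,y,220,.15+np.pi)
```

```text
turn [ 0. -0. -0.] shift after turn [-0.6 -0.5 44.8] | t 20.48 p [588.  -10.1 264.8] rot [ 3.14 -0.   -2.99] F [ 0.3  0.7 -0.2] w 51.3 ff 0.0
```

Grasp, lift and carry to charger well 20.

Emit:
carry_out(
  steps=[-0.6,-0.5,15,0,0,0,0.6,0,0,18,0,0,0,0.6,0,0,10,0,0,0,0.6,0,0,1.8,0,0,0,0.5,0,0,0,0,0,0,0.3,0,0,0,0,0,0,0.2,0,0,0,0,0,0,0.2,0,0,0,0,0,0,0.2],
)

```text
t: 21.48
position: [589.0, -10.5, 220.8]
tcp_rot: [-3.141, 0.001, -2.993]
wrist_force: [-0.9, 0.9, 1.9]
grip_width: 23.9
finger_force: 59.0
```

Emit:
carry_out(
  steps=[0,0,0,0,0,0,0.2,0,0,0,0,0,0,0.2],
)

```text
t: 21.72
position: [589.1, -10.6, 220.8]
tcp_rot: [-3.142, 0.001, -2.993]
wrist_force: [-0.8, 0.9, 4.7]
grip_width: 24.1
finger_force: 59.2
```

Emit:
carry_out(
  steps=[0,0,-6,0,0,0,0.2,0,0,-12,0,0,0,0.2,0,0,-18,0,0,0,0.2,0,0,-20,0,0,0,0.2,0,0,-18,0,0,0,0.2,0,0,-11,0,0,0,0.2,0,0,0,0,0,0.155,0.2,0,0,0,0,0,0.155,0.2],
)

```text
t: 22.72
position: [588.9, -10.6, 305.7]
tcp_rot: [3.142, 0.0, 2.975]
wrist_force: [-0.0, 0.3, -0.9]
grip_width: 24.0
finger_force: 58.8
```

Run:
```python
from h import *
x,y,_=well("chg",20)
rel(x,y,305,-.16+np.pi)
```

```text
turn [ 0.    0.   -0.01] shift after turn [   4.7 -240.3    0.7] | t 22.73 p [588.9 -10.6 305.7] rot [3.14 0.   2.97] F [-0.   0.3 -0.9] w 24.0 ff 58.8
```

Emit:
carry_out(
  steps=[0.5,-17,0,0,0,0,0.2,0.6,-32,0,0,0,0,0.2,0.7,-40,0,0,0,0,0.2,0.7,-42,0,0,0,0,0.2,0.7,-40,0,0,0,0,0.2,0.7,-36,0,0,0,0,0.2,0.5,-24,0,0,0,0,0.2,0.3,-9.3,0,0,0,0,0.2],
)

```text
t: 23.72
position: [544.7, -249.1, 305.3]
tcp_rot: [-3.142, -0.0, 2.98]
wrist_force: [0.8, -0.0, -1.2]
grip_width: 24.2
finger_force: 58.9
```

Emit:
carry_out(
  steps=[0,0,0,0,0,0,0.2,0,0,0,0,0,0,0.2],
)

```text
t: 23.98
position: [545.7, -246.2, 305.3]
tcp_rot: [3.141, -0.0, 2.981]
wrist_force: [0.1, -1.1, -1.7]
grip_width: 24.4
finger_force: 58.9
```

Run:
```python
from h import *
x,y,_=well("chg",20)
rel(x,y,220,-.16+np.pi)
```

```text
turn [ 0. -0. -0.] shift after turn [-0.4 -0.8 85.3] | t 23.98 p [ 545.7 -246.2  305.3] rot [ 3.14 -0.    2.98] F [ 0.1 -1.1 -1.7] w 24.4 ff 58.9
```

Emit:
carry_out(
  steps=[-0.4,-0.8,15,0,0,0,0.2,0,0,18,0,0,0,0.2,0,0,10,0,0,0,0.2,0,0,4,0,0,0,0.2,0,0,4,0,0,0,0.2,0,0,4,0,0,0,0.2,0,0,3,0,0,0,0.2,0,0,0,0,0,0,0.2],
)

```text
t: 24.98
position: [545.8, -247.8, 247.3]
tcp_rot: [3.141, -0.0, 2.98]
wrist_force: [-0.6, -0.4, -1.0]
grip_width: 24.3
finger_force: 58.9
```

Emit:
carry_out(
  steps=[0,0,3,0,0,0,0.2,0,0,3,0,0,0,0.2,0,0,0,0,0,0,0.2],
)

```text
t: 25.35
position: [545.8, -247.8, 241.1]
tcp_rot: [3.141, -0.0, 2.98]
wrist_force: [0.0, 0.2, -0.8]
grip_width: 24.3
finger_force: 58.9
```

Emit:
carry_out(
  steps=[0,0,6,0,0,0,0.2,0,0,7,0,0,0,0.2,0,0,5,0,0,0,0.2,0,0,2,0,0,0,0.2,0,0,0.5,0,0,0,0.2,0,0,0,0,0,0,0.2],
)

```text
t: 26.1
position: [545.8, -247.7, 220.9]
tcp_rot: [3.141, -0.0, 2.98]
wrist_force: [-0.9, 1.3, -1.5]
grip_width: 24.3
finger_force: 59.0
```

Emit:
carry_out(
  steps=[0,0,0,0,0,0,0.4,0,0,0,0,0,0,0.6,0,0,0,0,0,0,0.6,0,0,-15,0,0,0,0.6,0,0,-20,0,0,0,0.6,0,0,-10,0,0,0,0.6,12,0,0,0,0,0,0.6,18,0,0,0,0,0,0.6],
)

```text
t: 27.1
position: [515.3, -242.6, 265.4]
tcp_rot: [3.141, -0.001, 2.98]
wrist_force: [-0.2, -0.1, 0.8]
grip_width: 51.6
finger_force: 0.0
```

Emit:
carry_out(
  steps=[10,0,0,0,0,0,0.6,0,0,0,0,0,0,0.6],
)

```text
t: 27.35
position: [505.7, -241.3, 265.7]
tcp_rot: [3.141, -0.001, 2.979]
wrist_force: [-0.9, 0.1, -0.3]
grip_width: 51.4
finger_force: 0.0
```

Run:
```python
from h import *
x,y,_=well("chg",-20)
rel(x,y,220,-.16+np.pi)
```

```text
turn [ 0. -0. -0.] shift after turn [-0.6  0.7 45.7] | t 27.35 p [ 505.7 -241.3  265.7] rot [ 3.14 -0.    2.98] F [-0.9  0.1 -0.3] w 51.4 ff 0.0
```

Emit:
carry_out(
  steps=[-0.6,0.7,15,0,0,0,0.6,0,0,18,0,0,0,0.6,0,0,10,0,0,0,0.6,0,0,2.7,0,0,0,0.5,0,0,0,0,0,0,0.3,0,0,0,0,0,0,0.2,0,0,0,0,0,0,0.2,0,0,0,0,0,0,0.2],
)

```text
t: 28.35
position: [507.1, -240.8, 220.4]
tcp_rot: [-3.141, 0.0, 2.98]
wrist_force: [0.1, 0.6, -1.8]
grip_width: 24.1
finger_force: 58.8
```

Emit:
carry_out(
  steps=[0,0,0,0,0,0,0.2,0,0,0,0,0,0,0.2],
)

```text
t: 28.6
position: [507.1, -240.8, 220.3]
tcp_rot: [-3.142, 0.0, 2.98]
wrist_force: [-0.0, 1.0, 0.3]
grip_width: 24.0
finger_force: 58.9
```

Emit:
carry_out(
  steps=[0,0,-6,0,0,0,0.2,0,0,-12,0,0,0,0.2,0,0,-18,0,0,0,0.2,0,0,-20,0,0,0,0.2,0,0,-18,0,0,0,0.2,0,0,-11,0,0,0,0.2,0,0,0,0,0,-0.155,0.2,0,0,0,0,0,-0.155,0.2],
)

```text
t: 29.6
position: [507.0, -240.7, 305.6]
tcp_rot: [-3.141, 0.0, -2.988]
wrist_force: [0.6, 0.3, -1.6]
grip_width: 24.2
finger_force: 58.9
```

Run:
```python
from h import *
x,y,_=well("pack",-15)
rel(x,y,305,.15+np.pi)
```

```text
turn [-0.  0.  0.] shift after turn [-35.2 215.5   0.6] | t 29.6 p [ 507.  -240.7  305.6] rot [-3.14  0.   -2.99] F [ 0.6  0.3 -1.6] w 24.2 ff 58.9
```

Emit:
carry_out(
  steps=[-2,15,0,0,0,0,0.2,-5,28,0,0,0,0,0.2,-6,36,0,0,0,0,0.2,-6,38,0,0,0,0,0.2,-6,36,0,0,0,0,0.2,-5,31,0,0,0,0,0.2,-4,22,0,0,0,0,0.2,-1.2,9.5,0,0,0,0,0.2],
)

```text
t: 30.6
position: [509.7, -20.7, 305.3]
tcp_rot: [3.141, -0.0, -2.994]
wrist_force: [-0.8, -0.3, -1.2]
grip_width: 24.2
finger_force: 58.9
```

Emit:
carry_out(
  steps=[0,0,0,0,0,0,0.2,0,0,0,0,0,0,0.2],
)

```text
t: 30.85
position: [510.1, -23.0, 305.2]
tcp_rot: [-3.141, 0.0, -2.995]
wrist_force: [-0.5, -0.1, -0.9]
grip_width: 24.0
finger_force: 59.0
```

Run:
```python
from h import *
x,y,_=well("pack",-15)
rel(x,y,220,.15+np.pi)
```

```text
turn [-0.  0. -0.] shift after turn [ 0.4  0.6 85.2] | t 30.85 p [510.1 -23.  305.2] rot [-3.14  0.   -2.99] F [-0.5 -0.1 -0.9] w 24.0 ff 59.0
```

Emit:
carry_out(
  steps=[0.4,0.6,15,0,0,0,0.2,0,0,18,0,0,0,0.2,0,0,10,0,0,0,0.2,0,0,4,0,0,0,0.2,0,0,4,0,0,0,0.2,0,0,4,0,0,0,0.2,0,0,3,0,0,0,0.2,0,0,0,0,0,0,0.2],
)

```text
t: 31.85
position: [509.6, -21.8, 247.1]
tcp_rot: [3.141, -0.0, -2.993]
wrist_force: [1.0, -0.0, -0.2]
grip_width: 24.1
finger_force: 58.9
```

Emit:
carry_out(
  steps=[0,0,3,0,0,0,0.2,0,0,3,0,0,0,0.2,0,0,0,0,0,0,0.2],
)

```text
t: 32.22
position: [509.6, -21.9, 240.9]
tcp_rot: [3.141, -0.0, -2.993]
wrist_force: [0.2, 0.4, -0.6]
grip_width: 24.1
finger_force: 58.9
```

Emit:
carry_out(
  steps=[0,0,6,0,0,0,0.2,0,0,7,0,0,0,0.2,0,0,5,0,0,0,0.2,0,0,2,0,0,0,0.2,0,0,0.5,0,0,0,0.2,0,0,0,0,0,0,0.2],
)

```text
t: 32.98
position: [509.6, -21.9, 220.7]
tcp_rot: [3.141, 0.0, -2.993]
wrist_force: [0.5, 1.7, -0.9]
grip_width: 24.2
finger_force: 58.9
```

Emit:
carry_out(
  steps=[0,0,0,0,0,0,0.4,0,0,0,0,0,0,0.6,0,0,0,0,0,0,0.6,0,0,-15,0,0,0,0.6,0,0,-20,0,0,0,0.6,0,0,-13,0,0,0,0.6,0,0,0,0,0,0.155,0.6,0,0,0,0,0,0.155,0.6],
)

```text
t: 33.98
position: [509.6, -21.9, 269.6]
tcp_rot: [3.142, 0.001, 2.975]
wrist_force: [-0.2, -0.4, -0.3]
grip_width: 51.0
finger_force: 0.0
```

Emit:
carry_out(
  steps=[0.5,-15,0,0,0,0,0.6,1,-28,0,0,0,0,0.6,1.3,-36,0,0,0,0,0.6,1.3,-38,0,0,0,0,0.6,1.3,-36,0,0,0,0,0.6,1.3,-31,0,0,0,0,0.6,1,-22,0,0,0,0,0.6,0.4,-10.4,0,0,0,0,0.6],
)

```text
t: 34.98
position: [466.1, -235.9, 268.9]
tcp_rot: [-3.141, 0.0, 2.981]
wrist_force: [-0.1, 1.1, -0.2]
grip_width: 51.2
finger_force: 0.0
```

Emit:
carry_out(
  steps=[0,0,0,0,0,0,0.6,0,0,0,0,0,0,0.6],
)

```text
t: 35.22
position: [466.8, -233.6, 268.7]
tcp_rot: [3.141, -0.0, 2.981]
wrist_force: [0.1, 0.4, 0.1]
grip_width: 50.9
finger_force: 0.0
```

Run:
```python
from h import *
x,y,_=well("chg",-60)
rel(x,y,220,-.16+np.pi)
```

```text
turn [ 0. -0. -0.] shift after turn [-0.3 -0.7 48.7] | t 35.23 p [ 466.8 -233.6  268.7] rot [ 3.14 -0.    2.98] F [0.1 0.4 0.1] w 50.9 ff 0.0
```

Emit:
carry_out(
  steps=[-0.3,-0.7,15,0,0,0,0.6,0,0,20,0,0,0,0.6,0,0,11,0,0,0,0.6,0,0,2.7,0,0,0,0.5,0,0,0,0,0,0,0.3,0,0,0,0,0,0,0.2,0,0,0,0,0,0,0.2,0,0,0,0,0,0,0.2],
)

```text
t: 36.22
position: [467.0, -234.8, 220.2]
tcp_rot: [3.141, 0.0, 2.98]
wrist_force: [0.1, 2.9, -0.5]
grip_width: 24.1
finger_force: 58.8
```

Emit:
carry_out(
  steps=[0,0,0,0,0,0,0.2,0,0,0,0,0,0,0.2],
)

```text
t: 36.48
position: [467.0, -234.8, 220.2]
tcp_rot: [3.141, 0.0, 2.98]
wrist_force: [0.6, 4.0, 1.4]
grip_width: 24.2
finger_force: 58.9
```

Emit:
carry_out(
  steps=[0,0,-6,0,0,0,0.2,0,0,-12,0,0,0,0.2,0,0,-18,0,0,0,0.2,0,0,-20,0,0,0,0.2,0,0,-18,0,0,0,0.2,0,0,-11,0,0,0,0.2,0,0,0,0,0,-0.155,0.2,0,0,0,0,0,-0.155,0.2],
)

```text
t: 37.48
position: [466.8, -235.1, 305.5]
tcp_rot: [-3.141, 0.0, -2.988]
wrist_force: [-0.6, 0.1, -1.0]
grip_width: 23.9
finger_force: 58.9
```

Run:
```python
from h import *
x,y,_=well("pack",25)
rel(x,y,305,.15+np.pi)
```

```text
turn [-0.  0.  0.] shift after turn [-114.1  203.9    0.5] | t 37.48 p [ 466.8 -235.1  305.5] rot [-3.14  0.   -2.99] F [-0.6  0.1 -1. ] w 23.9 ff 58.9
```

Emit:
carry_out(
  steps=[-9,15,0,0,0,0,0.2,-15,26,0,0,0,0,0.2,-19,34,0,0,0,0,0.2,-20,36,0,0,0,0,0.2,-19,34,0,0,0,0,0.2,-16,29,0,0,0,0,0.2,-11,20,0,0,0,0,0.2,-5.1,9.9,0,0,0,0,0.2],
)

```text
t: 38.48
position: [549.8, -14.4, 305.0]
tcp_rot: [3.141, -0.0, -2.994]
wrist_force: [0.4, -0.3, -1.0]
grip_width: 24.3
finger_force: 58.9
```

Emit:
carry_out(
  steps=[0,0,0,0,0,0,0.2,0,0,0,0,0,0,0.2],
)

```text
t: 38.72
position: [549.5, -16.9, 305.0]
tcp_rot: [-3.141, -0.0, -2.995]
wrist_force: [-0.3, 0.0, -1.3]
grip_width: 24.2
finger_force: 58.9
```

Run:
```python
from h import *
x,y,_=well("pack",25)
rel(x,y,220,.15+np.pi)
```

```text
turn [-0. -0. -0.] shift after turn [ 0.3  0.5 85. ] | t 38.73 p [549.5 -16.9 305. ] rot [-3.14 -0.   -2.99] F [-0.3  0.  -1.3] w 24.2 ff 58.9
```

Emit:
carry_out(
  steps=[0.3,0.3,15,0,0,0,0.2,0,0,18,0,0,0,0.2,0,0,10,0,0,0,0.2,0,0,4,0,0,0,0.2,0,0,4,0,0,0,0.2,0,0,4,0,0,0,0.2,0,0,3,0,0,0,0.2,0,0,0,0,0,0,0.2],
)

```text
t: 39.72
position: [549.3, -16.1, 246.9]
tcp_rot: [3.141, -0.0, -2.993]
wrist_force: [-0.1, -0.8, -1.0]
grip_width: 24.6
finger_force: 58.9
```

Emit:
carry_out(
  steps=[0,0,3,0,0,0,0.2,0,0,3,0,0,0,0.2,0,0,0,0,0,0,0.2],
)

```text
t: 40.1
position: [549.2, -16.1, 240.7]
tcp_rot: [3.141, -0.001, -2.993]
wrist_force: [-0.0, -0.3, -0.7]
grip_width: 24.5
finger_force: 58.9
```

Emit:
carry_out(
  steps=[0,0,6,0,0,0,0.2,0,0,7,0,0,0,0.2,0,0,5,0,0,0,0.2,0,0,2,0,0,0,0.2,0,0,0.5,0,0,0,0.2,0,0,0,0,0,0,0.2],
)

```text
t: 40.85
position: [549.4, -16.2, 220.6]
tcp_rot: [-3.142, 0.0, -2.993]
wrist_force: [-0.4, -0.3, -0.7]
grip_width: 24.1
finger_force: 58.9
```

Emit:
carry_out(
  steps=[0,0,0,0,0,0,0.4,0,0,0,0,0,0,0.6,0,0,0,0,0,0,0.6,0,0,-15,0,0,0,0.6,0,0,-25,0,0,0,0.6,0,0,-35,0,0,0,0.6,10,-20,-30,0,0,0,0.6,20,-40,-10,0,0,0,0.6],
)

```text
t: 41.85
position: [528.8, -79.7, 338.8]
tcp_rot: [-3.14, 0.005, -2.991]
wrist_force: [1.2, -0.8, 0.2]
grip_width: 51.2
finger_force: 0.0
```

Emit:
carry_out(
  steps=[20,-45,0,0,0,0,0.6,20,-45,0,0,0,0,0.6,20,-45,0,0,0,0,0.6,10,-30,0,0,0,0,0.6,0,-15,0,0,0,0,0.6,0,0,0,0,0,0,0.6],
)

```text
t: 42.6
position: [486.1, -268.6, 335.9]
tcp_rot: [-3.141, 0.001, -2.994]
wrist_force: [0.5, 1.6, -0.3]
grip_width: 51.1
finger_force: 0.0
```

Run:
```python
from h import *
a=np.hstack([cv2.resize(eyes.capture("top")[165:265,225:325],None,fx=4,fy=4,interpolation=cv2.INTER_CUBIC),cv2.resize(eyes.capture("side")[160:260,270:370],None,fx=4,fy=4,interpolation=cv2.INTER_CUBIC)])
cv2.imwrite("pics/a5.png",a[:,:,::-1]); rel(0,0,0)
```

```text
turn  shift after turn [441.1 336.3 335.8] | t 42.7 p [ 486.2 -267.2  335.6] rot [ 3.14  0.   -2.99] F [ 0.5 -0.5 -0.3] w 51.5 ff 0.0
```

View pics/a5.png

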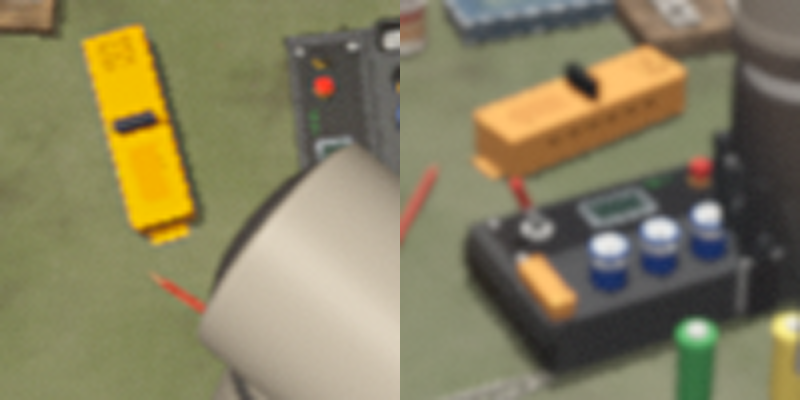

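```bash
cat > fit1.py <<'E'
from h import *
S2=lambda x,y,z,u,v:(x,y,z,(u+.5)/4-.5+270,(v+.5)/4-.5+160)
vt=[T(91,27,38,82,42),T(91,-27,38,143,27),T(-91,-27,38,197,217),T(-91,27,38,134,235),T(0,0,58,135,121),T(-102,0,1,168,241)]
vs=[S2(-91,-27,38,113,143),S2(-91,27,38,74,108),S2(91,-27,38,287,67),S2(91,27,38,250,45),S2(0,0,58,181,70),S2(-102,0,1,87,170)]
for a,b in((vt,vs),(vt,None),(None,vs)):
    q,r=fit([500,230,.3],a,b); print(q,np.sqrt((r**2).mean()),r.round(1).tolist())
E
python3 fit1.py
python3 - <<'E'
from h import *
rel(522,225,340)
E
```

```text
[537.09 231.16   0.33] 0.953011778122268 [[0.5, -0.6], [-0.4, -1.0], [-0.9, -1.6], [0.2, -1.8], [-0.1, -0.7], [1.2, -0.7], [-0.9, -0.5], [-0.9, 1.3], [-0.4, 1.3], [-1.3, 0.6], [-0.2, 0.3], [-1.8, 0.1]]
[533.13 231.02   0.32] 0.5457797037722262 [[0.6, 0.3], [-0.3, 0.1], [-1.0, -0.4], [-0.1, -0.7], [-0.1, 0.4], [0.9, 0.4]]
[540.95 233.56   0.34] 0.5733234570395757 [[0.3, -0.9], [0.2, 0.9], [0.3, 0.7], [-0.7, 0.1], [0.7, -0.2], [-0.7, -0.3]]
turn  shift after turn [-108.6  481.5   -4.1] | t 42.7 p [ 486.2 -267.2  335.6] rot [ 3.14  0.   -2.99] F [ 0.5 -0.5 -0.3] w 51.5 ff 0.0
```

Emit:
carry_out(
  steps=[0,0,0,0,0,-0.182,0.8,-8,18,0,0,0,0,0.8,-16,34,0,0,0,0,0.8,-20,44,0,0,0,0,0.8,-20,44,0,0,0,0,0.8,-20,44,0,0,0,0,0.8,-20,44,0,0,0,0,0.8,-20,44,0,0,0,0,0.8],
)

```text
t: 43.7
position: [514.1, 32.7, 335.7]
tcp_rot: [3.141, 0.0, -2.814]
wrist_force: [0.9, -0.2, 0.4]
grip_width: 68.2
finger_force: 0.0
```

Emit:
carry_out(
  steps=[-20,44,5,0,0,0,0.8,-20,44,10,0,0,0,0.8,-20,44,15,0,0,0,0.8,-15,32,15,0,0,0,0.8,-8,18,10,0,0,0,0.8,0,0,0,0,0,0,0.8,0,0,0,0,0,0,0.8],
)

```text
t: 44.58
position: [534.4, 227.7, 281.0]
tcp_rot: [-3.141, 0.0, -2.813]
wrist_force: [0.4, 0.8, -0.3]
grip_width: 68.1
finger_force: 0.0
```

Run:
```python
from h import *
rel(537,231.5,216,.33+np.pi)
a=eyes.capture("side")[150:250,270:370]
cv2.imwrite("pics/a6.png",cv2.resize(a,None,fx=5,fy=5,interpolation=cv2.INTER_CUBIC)[:,:,::-1])
```

```text
turn [-0.  0. -0.] shift after turn [-3.7  2.7 65. ] | t 44.58 p [534.4 227.7 281. ] rot [-3.14  0.   -2.81] F [ 0.4  0.8 -0.3] w 68.1 ff 0.0
```

View pics/a6.png

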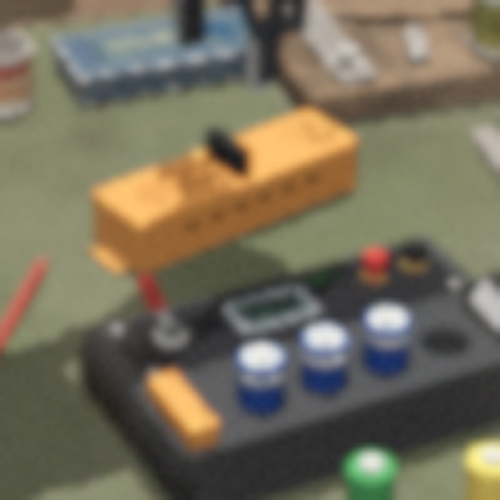

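Emit:
carry_out(
  steps=[-3.7,2.7,15,0,0,0,0.8,0,0,25,0,0,0,0.8,0,0,18,0,0,0,0.8,0,0,8,0,0,0,0.7,0,0,0,0,0,0,0.6,0,0,0,0,0,0,0.5,0,0,0,0,0,0,0.4,0,0,0,0,0,0,0.4],
)

```text
t: 45.62
position: [537.5, 232.1, 215.6]
tcp_rot: [-3.141, 0.002, -2.811]
wrist_force: [0.6, -0.4, 6.2]
grip_width: 38.5
finger_force: 60.9
```

Emit:
carry_out(
  steps=[0,0,0,0,0,0,0.35,0,0,0,0,0,0,0.35,0,0,0,0,0,0,0.35],
)

```text
t: 46.0
position: [537.5, 232.1, 215.6]
tcp_rot: [-3.141, 0.002, -2.811]
wrist_force: [-1.1, -1.3, 5.6]
grip_width: 38.4
finger_force: 60.9
```

Emit:
carry_out(
  steps=[0,0,0,0,0,0,0.6,0,0,0,0,0,0,0.8,0,0,0,0,0,0,0.8,0,0,-2,0,0,0.157,0.8,0,0,0,0,0,0.157,0.8,0,0,0,0,0,0.157,0.8,0,0,0,0,0,0.157,0.8,0,0,0,0,0,0.157,0.8],
)

```text
t: 47.0
position: [537.1, 232.0, 216.3]
tcp_rot: [-3.141, -0.0, 2.682]
wrist_force: [-1.6, -0.1, -0.1]
grip_width: 68.4
finger_force: 0.0
```

Emit:
carry_out(
  steps=[0,0,0,0,0,0.157,0.8,0,0,0,0,0,0.157,0.8,0,0,0,0,0,0.157,0.7,0,0,0,0,0,0.157,0.6,0,0,0,0,0,0.157,0.5,0,0,2,0,0,0,0.4,0,0,2,0,0,0,0.3,0,0,0,0,0,0,0.2],
)

```text
t: 48.0
position: [537.0, 232.0, 212.2]
tcp_rot: [-3.141, -0.0, 1.903]
wrist_force: [0.0, 0.1, 1.0]
grip_width: 17.2
finger_force: 0.0
```

Emit:
carry_out(
  steps=[0,0,0,0,0,0,0.1,0,0,0,0,0,0,0.05,0,0,0,0,0,0,0.02,0,0,0,0,0,0,0.02,0,0,0,0,0,0,0.02],
)

```text
t: 48.62
position: [537.1, 232.1, 212.5]
tcp_rot: [3.141, -0.0, 1.902]
wrist_force: [-0.0, -1.3, 0.5]
grip_width: 10.1
finger_force: 60.4
```

Run:
```python
from h import *
rel(537,231.5,216,.33+np.pi/2); print(get_state()["torque"])
```

```text
turn [ 0. -0.  0.] shift after turn [-0.5 -0.3 -3.5] | t 48.62 p [537.1 232.1 212.5] rot [ 3.14 -0.    1.9 ] F [-0.  -1.3  0.5] w 10.1 ff 60.4
[0.08 0.01 0.08]
```

```bash
cat >> h.py <<'E'
def lip(px,z,th,H=212.5,py=0.,yawoff=0.,pos=None):
    """tilted-cover TCP target; shift in current tool axes, turn left to reach it"""
    s=get_state(); Rt=R.from_euler("xyz",s["tcp_rot"])
    Rn=R.from_euler("xyz",[np.pi,0,POSE["pack"][2]+np.pi/2+yawoff])*R.from_rotvec([-th,0,0])
    L=loc(POSE["pack"],[(px,py,45+z)])[0]; P=L-Rn.apply([0,-102,H])
    print("TCP",P.round(1),"shift(now)",Rt.inv().apply(P-s["position"]).round(1),"shift(aligned)",Rn.inv().apply(P-s["position"]).round(1),"turn",(Rt.inv()*Rn).as_rotvec().round(4),"| p",s["position"].round(1),"F",s["wrist_force"].round(1),"w",round(s["grip_width"],1),"t",round(s["t"],2))
    C=s["position"]+Rt.apply([[0,-102,H],[0,96,H]]); c=loc([0,0,-POSE["pack"][2]],C-np.array([*POSE["pack"][:2],45])); print("lip,nose now in pack",c.round(1).tolist())
E
python3 -c "
from h import *
lip(-92,60,.17)"
```

```text
TCP [497.3 -24.3 331.7] shift(now) [-229.5 -121.  -119.2] shift(aligned) [-247.5  -56.4 -130.6] turn [-0.17 -0.02  0.18] | p [537.1 232.1 212.5] F [-0.  -1.3  0.5] w 10.1 t 48.62
lip,nose now in pack [[-50.0, 229.2, -45.0], [144.7, 264.8, -45.0]]
```

Emit:
carry_out(
  steps=[0,0,-6,0,0,0,0.02,0,0,-12,0,0,0,0.02,0,0,-20,0,0,0,0.02,0,0,-25,0,0,0,0.02,0,0,-25,0,0,0,0.02,0,0,-18,0,0,0,0.02,0,0,-8,0,0,0,0.02,0,0,0,0,0,0,0.02],
)

```text
t: 49.62
position: [537.1, 232.0, 327.1]
tcp_rot: [3.14, -0.0, 1.902]
wrist_force: [-0.3, -0.4, -1.4]
grip_width: 10.2
finger_force: 60.1
```

Emit:
carry_out(
  steps=[0,0,0,0,0,0.091,0.02,0,0,0,0,0,0.09,0.02,0,0,0,-0.085,0,0,0.02,0,0,0,-0.085,0,0,0.02,0,0,0,0,0,0,0.02],
)

```text
t: 50.25
position: [536.5, 231.9, 325.7]
tcp_rot: [2.974, 0.0, 1.721]
wrist_force: [-1.1, -0.6, -1.8]
grip_width: 10.3
finger_force: 60.2
```

```bash
python3 -c "
from h import *
lip(-92,60,.17)"
```

```text
TCP [497.3 -24.3 331.7] shift(now) [-247.5  -75.1  -18.7] shift(aligned) [-247.5  -75.   -19. ] turn [-0.  0.  0.] | p [536.5 231.9 325.7] F [-1.1 -0.6 -1.8] w 10.3 t 50.25
lip,nose now in pack [[-15.5, 247.5, 54.1], [179.8, 247.5, 87.2]]
```

Emit:
carry_out(
  steps=[-8,-2,-4,0,0,0,0.02,-18,-5,-7,0,0,0,0.02,-28,-9,-8,0,0,0,0.02,-36,-11,0,0,0,0,0.02,-38,-12,0,0,0,0,0.02,-38,-12,0,0,0,0,0.02,-34,-10,0,0,0,0,0.02,-25,-8,0,0,0,0,0.02],
)

```text
t: 51.25
position: [499.6, -3.5, 334.0]
tcp_rot: [2.972, 0.0, 1.719]
wrist_force: [0.0, -0.6, -0.5]
grip_width: 10.8
finger_force: 60.1
```

Emit:
carry_out(
  steps=[-16,-4,0,0,0,0,0.02,-6.5,-2,0,0,0,0,0.02,0,0,0,0,0,0,0.02,0,0,0,0,0,0,0.02],
)

```text
t: 51.75
position: [497.8, -23.9, 332.7]
tcp_rot: [2.972, -0.0, 1.721]
wrist_force: [0.1, 0.2, -1.4]
grip_width: 10.6
finger_force: 60.1
```

Run:
```python
from h import *
lip(-92,30,.17)
a=eyes.capture("side")[150:270,270:390]
cv2.imwrite("pics/a7.png",cv2.resize(a,None,fx=5,fy=5,interpolation=cv2.INTER_CUBIC)[:,:,::-1])
```

```text
TCP [497.3 -24.3 301.7] shift(now) [-0.4 -5.8 30.4] shift(aligned) [-0.4 -5.8 30.4] turn [ 0. -0.  0.] | p [497.8 -23.9 332.7] F [ 0.1  0.2 -1.4] w 10.6 t 51.75
lip,nose now in pack [[-91.4, 0.4, 61.0], [103.7, 0.5, 94.5]]
```

View pics/a7.png

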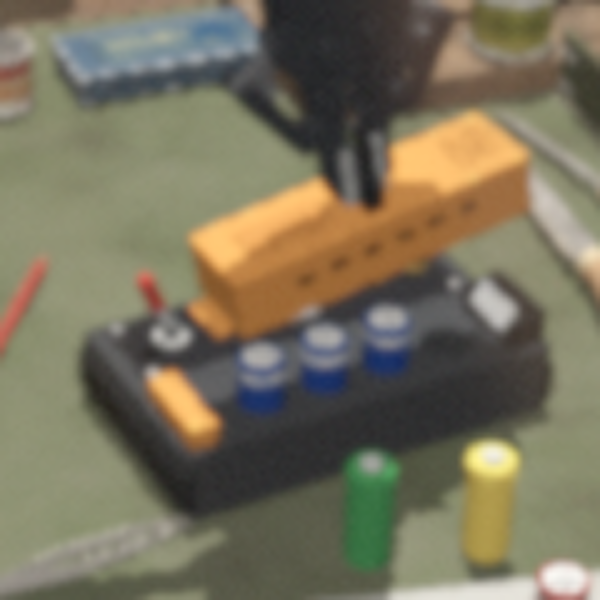

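Emit:
carry_out(
  steps=[-0.4,-2,9,0,0,0,0.02,0,-2,12,0,0,0,0.02,0,-2.2,12,0,0,0,0.02,0,-2,10,0,0,0,0.02,0,-1,6,0,0,0,0.02,0,-0.5,3,0,0,0,0.02,0,0,0,0,0,0,0.02,0,0,0,0,0,0,0.02],
)

```text
t: 52.8
position: [497.3, -24.8, 280.0]
tcp_rot: [2.971, 0.0, 1.721]
wrist_force: [1.1, 0.3, -1.6]
grip_width: 10.9
finger_force: 60.2
```

Run:
```python
from h import *
lip(-92,1,.17); lip(-102,1,.17)
```

```text
TCP [497.3 -24.3 272.7] shift(now) [ 0.5 -1.2  7.2] shift(aligned) [ 0.5 -1.1  7.2] turn [ 0.  0. -0.] | p [497.3 -24.8 280. ] F [ 1.1  0.3 -1.6] w 10.9 t 52.8
lip,nose now in pack [[-91.9, -0.5, 8.2], [103.2, -0.5, 41.9]]
TCP [487.4 -25.8 272.7] shift(now) [  0.5 -11.    5.5] shift(aligned) [  0.5 -11.    5.5] turn [ 0.  0. -0.] | p [497.3 -24.8 280. ] F [ 1.1  0.3 -1.6] w 10.9 t 52.8
lip,nose now in pack [[-91.9, -0.5, 8.2], [103.2, -0.5, 41.9]]
```

Emit:
carry_out(
  steps=[0.5,-0.5,3,0,0,0,0.02,0,-0.4,2.5,0,0,0,0.02,0,-0.3,1.5,0,0,0,0.02,0,0,0,0,0,0,0.02],
)

```text
t: 53.3
position: [497.0, -24.2, 272.4]
tcp_rot: [2.972, -0.0, 1.721]
wrist_force: [-0.6, -0.1, -1.2]
grip_width: 10.4
finger_force: 60.2
```

Emit:
carry_out(
  steps=[0,-2,-0.3,0,0,0,0.02,0,-2,-0.4,0,0,0,0.02,0,-2,-0.4,0,0,0,0.02,0,0,0,0,0,0,0.02],
)

```text
t: 53.8
position: [490.9, -25.1, 272.7]
tcp_rot: [2.972, -0.0, 1.721]
wrist_force: [0.3, 0.6, -0.8]
grip_width: 10.5
finger_force: 60.2
```

Run:
```python
from h import *
lip(-102,1,.17)
```

```text
TCP [487.4 -25.8 272.7] shift(now) [-0.1 -3.5 -0.6] shift(aligned) [-0.1 -3.5 -0.6] turn [ 0. -0. -0.] | p [490.9 -25.1 272.7] F [ 0.3  0.6 -0.8] w 10.5 t 53.8
lip,nose now in pack [[-98.4, 0.1, 1.0], [96.7, 0.1, 34.5]]
```

Emit:
carry_out(
  steps=[0,-2,-0.3,0,0,0,0.02,0,-1.6,-0.3,0,0,0,0.02,0,0,0,0,0,0,0.02],
)

```text
t: 54.18
position: [487.3, -25.7, 272.6]
tcp_rot: [2.972, -0.0, 1.721]
wrist_force: [-0.3, -0.2, -2.1]
grip_width: 10.3
finger_force: 60.2
```

Run:
```python
from h import *
lip(-102,0.5,.17);lip(-102,0,.08); lip(-102,0,0)
a=eyes.capture("side")[150:270,270:390]
cv2.imwrite("pics/a8.png",cv2.resize(a,None,fx=5,fy=5,interpolation=cv2.INTER_CUBIC)[:,:,::-1])
```

```text
TCP [487.4 -25.8 272.2] shift(now) [-0.1  0.   0.4] shift(aligned) [-0.1  0.   0.4] turn [-0. -0. -0.] | p [487.3 -25.7 272.6] F [-0.3 -0.2 -2.1] w 10.3 t 54.17
lip,nose now in pack [[-102.1, 0.2, 0.9], [93.1, 0.2, 34.4]]
TCP [507.3 -22.8 265. ] shift(now) [-0.1 18.6 10.9] shift(aligned) [-0.1 19.5  9.2] turn [ 0.09 -0.   -0.  ] | p [487.3 -25.7 272.6] F [-0.3 -0.2 -2.1] w 10.3 t 54.17
lip,nose now in pack [[-102.1, 0.2, 0.9], [93.1, 0.2, 34.4]]
TCP [524.4 -20.2 257.5] shift(now) [-0.1 34.4 21.2] shift(aligned) [-0.1 37.5 15.1] turn [ 0.17 -0.   -0.  ] | p [487.3 -25.7 272.6] F [-0.3 -0.2 -2.1] w 10.3 t 54.17
lip,nose now in pack [[-102.1, 0.2, 0.9], [93.1, 0.2, 34.4]]
```

View pics/a8.png

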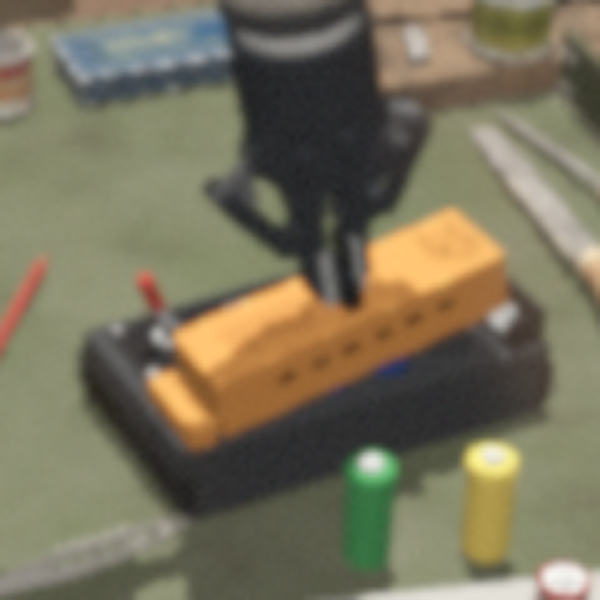

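Emit:
carry_out(
  steps=[0,4.7,2.5,0.0215,0,0,0.02,0,4.7,2.5,0.0215,0,0,0.02,0,4.7,2.5,0.0215,0,0,0.02,0,3.5,1.8,0.016,0,0,0.02,0,0,0,0,0,0,0.02,0,0,0,0,0,0,0.02],
)

```text
t: 54.98
position: [505.8, -22.8, 265.7]
tcp_rot: [3.052, -0.0, 1.721]
wrist_force: [-0.1, 1.5, -0.6]
grip_width: 10.6
finger_force: 60.1
```

Run:
```python
from h import *
lip(-102,0,.08)
```

```text
TCP [507.3 -22.8 265. ] shift(now) [-0.2  1.4  0.9] shift(aligned) [-0.2  1.4  0.9] turn [ 0.01 -0.    0.  ] | p [505.8 -22.8 265.7] F [-0.1  1.5 -0.6] w 10.6 t 54.98
lip,nose now in pack [[-101.4, 0.2, -0.0], [95.8, 0.2, 17.7]]
```

Emit:
carry_out(
  steps=[0,1.5,0.9,0.008,0,0,0.02,0,0,0,0,0,0,0.02,0,0,0,0,0,0,0.15,0,0,0,0,0,0,0.4,0,0,0,0,0,0,0.4,0,0,-10,0,0,0,0.4,0,0,-20,0,0,0,0.4,0,0,-20,0,0,0,0.4],
)

```text
t: 55.98
position: [503.4, -23.3, 316.1]
tcp_rot: [3.06, 0.0, 1.721]
wrist_force: [-0.2, -0.9, -0.2]
grip_width: 34.0
finger_force: 0.0
```

Emit:
carry_out(
  steps=[0,0,0,0.08,0,0,0.2,0,15,0,0,0,0,0.05,0,30,0,0,0,0,0,0,25,0,0,0,0,0,0,10,0,0,0,0,0,0,0,0,0,0,0,0],
)

```text
t: 56.72
position: [582.5, -11.2, 315.1]
tcp_rot: [3.14, -0.0, 1.721]
wrist_force: [-0.1, -0.6, -0.0]
grip_width: 0.1
finger_force: 0.0
```

Run:
```python
from h import *
x,y,_=well("pack",78)
rel(x,y,280,.15+np.pi/2)
a=np.hstack([eyes.capture("side")[150:270,270:390],eyes.capture("top")[150:270,280:400]])
cv2.imwrite("pics/a9.png",cv2.resize(a,None,fx=3.3,fy=3.3,interpolation=cv2.INTER_CUBIC)[:,:,::-1])
```

```text
turn [ 0. -0.  0.] shift after turn [-0.2 19.2 35.1] | t 56.73 p [582.5 -11.2 315.1] rot [ 3.14 -0.    1.72] F [-0.1 -0.6 -0. ] w 0.1 ff 0.0
```

View pics/a9.png

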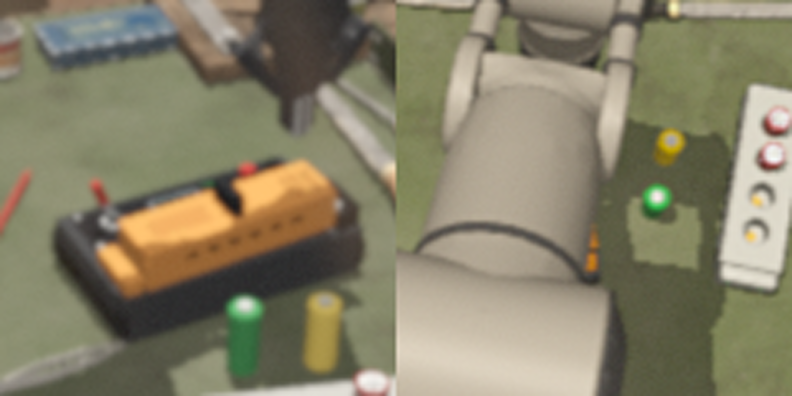

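Emit:
carry_out(
  steps=[0,10,8,0,0,0,0,0,9,12,0,0,0,0,0,0,11,0,0,0,0,0,0,6,0,0,0,0,0,0,0,0,0,0,0],
)

```text
t: 57.45
position: [601.1, -8.4, 277.2]
tcp_rot: [-3.142, -0.001, 1.721]
wrist_force: [0.4, 0.1, 0.2]
grip_width: -0.2
finger_force: 0.0
```

Emit:
carry_out(
  steps=[0,0,3,0,0,0,0,0,0,3,0,0,0,0,0,0,2,0,0,0,0,0,0,0,0,0,0,0],
)

```text
t: 57.95
position: [601.4, -8.4, 270.0]
tcp_rot: [3.14, -0.0, 1.721]
wrist_force: [0.2, -0.3, -0.4]
grip_width: -0.2
finger_force: 0.0
```

Emit:
carry_out(
  steps=[0,0,2,0,0,0,0,0,0,2,0,0,0,0,0,0,0,0,0,0,0],
)

```text
t: 58.32
position: [601.4, -8.4, 265.8]
tcp_rot: [3.141, -0.0, 1.721]
wrist_force: [-0.2, -0.9, 0.0]
grip_width: 0.2
finger_force: 0.0
```

Emit:
carry_out(
  steps=[0,0,2,0,0,0,0,0,0,1.5,0,0,0,0,0,0,0,0,0,0,0],
)

```text
t: 58.7
position: [601.6, -8.5, 263.0]
tcp_rot: [3.139, 0.0, 1.721]
wrist_force: [-0.6, 0.7, 3.6]
grip_width: 0.0
finger_force: 1.9
```

Emit:
carry_out(
  steps=[0,0,1.5,0,0,0,0,0,0,1.5,0,0,0,0,0,0,0,0,0,0,0],
)

```text
t: 59.08
position: [601.1, -8.4, 258.7]
tcp_rot: [-3.141, -0.001, 1.721]
wrist_force: [-0.9, -0.2, 0.6]
grip_width: -0.0
finger_force: 0.0
```

Emit:
carry_out(
  steps=[0,0,1.5,0,0,0,0,0,0,1,0,0,0,0,0,0,0,0,0,0,0],
)

```text
t: 59.45
position: [601.4, -8.4, 256.9]
tcp_rot: [3.14, -0.0, 1.721]
wrist_force: [0.3, 0.5, 0.3]
grip_width: -0.2
finger_force: 0.0
```

Emit:
carry_out(
  steps=[0,0,1,0,0,0,0,0,0,1,0,0,0,0,0,0,0,0,0,0,0],
)

```text
t: 59.82
position: [601.4, -8.4, 256.4]
tcp_rot: [3.139, 0.0, 1.721]
wrist_force: [-2.8, 0.5, 9.5]
grip_width: -0.0
finger_force: 4.5
```

Run:
```python
from h import *
print(get_state()["wrist_force"],get_state()["position"])
```

```text
[-2.84  0.46  9.54] [601.39  -8.4  256.42]
```

Emit:
carry_out(
  steps=[0,0,-10,0,0,0,0,0,0,-22,0,0,0,0,0,0,-22,0,0,0,0,0,0,0,0,0,0,0],
)

```text
t: 60.32
position: [601.8, -8.5, 311.0]
tcp_rot: [3.136, 0.001, 1.721]
wrist_force: [-0.1, -0.5, 0.1]
grip_width: -0.2
finger_force: 0.0
```

Run:
```python
from h import *
x,y,_=well("pack",-125,74); print(x,y)
rel(x,y,310,.15+np.pi/2)
```

```text
389.7451934549484 34.28929320806723
turn [ 0.01  0.   -0.  ] shift after turn [  74.  -203.3    1. ] | t 60.33 p [601.8  -8.5 311. ] rot [3.14 0.   1.72] F [-0.1 -0.5  0.1] w -0.2 ff 0.0
```

Emit:
carry_out(
  steps=[8,-15,0,0,0,0,0,12,-30,0,0,0,0,0,14,-38,0,0,0,0,0,14,-38,0,0,0,0,0,12,-36,0,0,0,0,0,9,-28,0,0,0,0,0,5,-18,0,0,0,0,0,0,0,0,0,0,0,0],
)

```text
t: 61.32
position: [388.6, 34.6, 308.3]
tcp_rot: [3.141, -0.0, 1.721]
wrist_force: [-0.6, -0.9, 1.1]
grip_width: 0.0
finger_force: 0.0
```

Emit:
carry_out(
  steps=[0,0,0,0,0,0,0,0,0,0,0,0,0,0],
)

```text
t: 61.58
position: [390.3, 34.2, 308.6]
tcp_rot: [3.14, -0.0, 1.721]
wrist_force: [0.3, -0.3, 1.0]
grip_width: -0.4
finger_force: 0.0
```

Run:
```python
from h import *
x,y,_=well("pack",-125,74)
rel(x,y,245,.15+np.pi/2)
a=np.hstack([eyes.capture("side")[150:270,270:390],eyes.capture("top")[150:270,280:400]])
cv2.imwrite("pics/b0.png",cv2.resize(a,None,fx=3.3,fy=3.3,interpolation=cv2.INTER_CUBIC)[:,:,::-1])
```

```text
turn [ 0. -0. -0.] shift after turn [ 0.2 -0.6 63.6] | t 61.58 p [390.3  34.2 308.6] rot [ 3.14 -0.    1.72] F [ 0.3 -0.3  1. ] w -0.4 ff 0.0
```

View pics/b0.png

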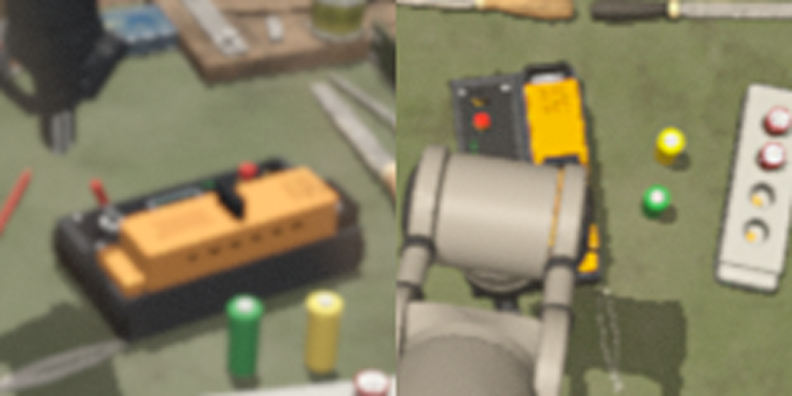

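Emit:
carry_out(
  steps=[0,0,15,0,0,0,0,0,0,22,0,0,0,0,0,0,18,0,0,0,0,0,0,8.5,0,0,0,0,0,0,0,0,0,0,0],
)

```text
t: 62.3
position: [389.8, 34.4, 245.0]
tcp_rot: [3.141, -0.0, 1.721]
wrist_force: [-0.2, -0.3, -0.4]
grip_width: 0.1
finger_force: 0.0
```

Emit:
carry_out(
  steps=[0,4,0,0,0,0,0,0,6,0,0,0,0,0,0,5,0,0,0,0,0,0,0,0,0,0,0,0],
)

```text
t: 62.8
position: [404.9, 36.7, 245.4]
tcp_rot: [3.14, 0.0, 1.721]
wrist_force: [0.6, 0.0, 0.3]
grip_width: 0.1
finger_force: 0.0
```

Emit:
carry_out(
  steps=[0,3,0,0,0,0,0,0,3,0,0,0,0,0,0,0,0,0,0,0,0],
)

```text
t: 63.18
position: [410.6, 37.6, 245.3]
tcp_rot: [3.14, -0.0, 1.721]
wrist_force: [-1.2, 0.3, 0.2]
grip_width: -0.2
finger_force: 0.5
```

Emit:
carry_out(
  steps=[0,3,0,0,0,0,0,0,3,0,0,0,0,0,0,0,0,0,0,0,0],
)

```text
t: 63.55
position: [416.8, 38.4, 245.3]
tcp_rot: [3.139, 0.0, 1.721]
wrist_force: [0.2, -0.5, -0.0]
grip_width: 0.0
finger_force: 0.1
```

Emit:
carry_out(
  steps=[0,3,0,0,0,0,0,0,3,0,0,0,0,0,0,0,0,0,0,0,0],
)

```text
t: 63.92
position: [422.7, 39.3, 245.3]
tcp_rot: [3.139, 0.0, 1.721]
wrist_force: [-0.2, -1.1, 0.1]
grip_width: 0.2
finger_force: 0.1
```

Emit:
carry_out(
  steps=[0,2,0,0,0,0,0,0,2,0,0,0,0,0,0,0,0,0,0,0,0],
)

```text
t: 64.3
position: [426.5, 39.9, 245.3]
tcp_rot: [3.14, -0.0, 1.721]
wrist_force: [-1.0, -0.2, 0.4]
grip_width: -0.0
finger_force: 0.4
```

Emit:
carry_out(
  steps=[0,1.5,0,0,0,0,0,0,0,0,0,0,0,0,0,0,0,0,0,0,0],
)

```text
t: 64.68
position: [427.8, 40.1, 245.3]
tcp_rot: [3.14, -0.0, 1.721]
wrist_force: [-1.3, 0.1, 0.2]
grip_width: -0.3
finger_force: 0.5
```

Run:
```python
from h import *
s=get_state(); print(loc([0,0,-.15],[s["position"]-np.array([524.4,-20.2,0])]), s["wrist_force"])
```

```text
[[-86.52  74.11 245.29]] [-1.25  0.09  0.19]
```

Emit:
carry_out(
  steps=[0,1.5,0,0,0,0,0,0,0,0,0,0,0,0,0,0,0,0,0,0,0],
)

```text
t: 65.05
position: [429.2, 40.4, 245.3]
tcp_rot: [3.14, -0.0, 1.721]
wrist_force: [-1.6, -0.5, -0.4]
grip_width: -0.2
finger_force: 0.5
```

Emit:
carry_out(
  steps=[0,1.5,0,0,0,0,0,0,0,0,0,0,0,0,0,0,0,0,0,0,0],
)

```text
t: 65.42
position: [430.8, 40.6, 245.3]
tcp_rot: [3.14, -0.0, 1.721]
wrist_force: [-1.6, -0.1, -0.2]
grip_width: 0.2
finger_force: 0.5
```

Emit:
carry_out(
  steps=[0,1.5,0,0,0,0,0,0,0,0,0,0,0,0,0,0,0,0,0,0,0],
)

```text
t: 65.8
position: [432.3, 40.8, 245.3]
tcp_rot: [3.14, -0.0, 1.721]
wrist_force: [-1.9, -0.6, -0.5]
grip_width: 0.3
finger_force: 0.5
```

Emit:
carry_out(
  steps=[0,1.5,0,0,0,0,0,0,0,0,0,0,0,0,0,0,0,0,0,0,0],
)

```text
t: 66.18
position: [433.8, 41.1, 245.4]
tcp_rot: [3.14, -0.0, 1.721]
wrist_force: [-1.1, -0.7, -0.3]
grip_width: -0.1
finger_force: 0.5
```

Emit:
carry_out(
  steps=[0,1.5,0,0,0,0,0,0,0,0,0,0,0,0,0,0,0,0,0,0,0],
)

```text
t: 66.55
position: [434.6, 41.3, 245.2]
tcp_rot: [-3.141, -0.0, 1.721]
wrist_force: [-4.4, -2.2, 1.2]
grip_width: 0.2
finger_force: 2.7
```

Emit:
carry_out(
  steps=[0,1.5,0,0,0,0,0,0,0,0,0,0,0,0,0,0,0,0,0,0,0],
)

```text
t: 66.92
position: [435.4, 41.4, 245.0]
tcp_rot: [-3.139, -0.0, 1.721]
wrist_force: [-8.9, -2.0, 3.8]
grip_width: -0.0
finger_force: 5.2
```

Run:
```python
from h import *
for a in(-.4,0,.4):
    print(a,[proj("side",loc(POSE["pack"],[(-75+40*k*np.sin(a),74,51+40*k*np.cos(a))]))[0].round(1) for k in (.5,1)])
def red(im):
    h=cv2.cvtColor(im,cv2.COLOR_RGB2HSV); m=((h[...,0]<6)|(h[...,0]>174))&(h[...,1]>140)&(h[...,2]>70)
    v,u=np.nonzero(m[195:235,288:330]); return [(x+288,y+195) for x,y in zip(u,v)]
print(red(eyes.capture("side"))); print(red(cv2.imread("pics/side0.png")[:,:,::-1].copy()))
```

```text
-0.4 [array([300.8, 211. ]), array([298.3, 206.3])]
0 [array([303.3, 209.9]), array([303.2, 204. ])]
0.4 [array([305.8, 209.7]), array([308.2, 203.6])]
[(np.int64(308), np.int64(203)), (np.int64(308), np.int64(204)), (np.int64(309), np.int64(204)), (np.int64(308), np.int64(205))]
[(np.int64(298), np.int64(206)), (np.int64(299), np.int64(206)), (np.int64(299), np.int64(207)), (np.int64(300), np.int64(207)), (np.int64(299), np.int64(208)), (np.int64(300), np.int64(208)), (np.int64(300), np.int64(209)), (np.int64(300), np.int64(210)), (np.int64(301), np.int64(210))]
```

Emit:
carry_out(
  steps=[0,-5,0,0,0,0,0,0,-10,0,0,0,0,0,0,-12,0,0,0,0,0,0,0,-15,0,0,0,0,0,0,-30,0,0,0,0,0,0,-30,0,0,0,0,0,0,-15,0,0,0,0,0,0,0,0,0,0,0],
)

```text
t: 67.97
position: [409.6, 37.4, 336.1]
tcp_rot: [3.137, 0.001, 1.721]
wrist_force: [0.4, 0.2, 0.4]
grip_width: -0.6
finger_force: 0.0
```

Run:
```python
from h import *
s=eyes.capture("side"); 
h=cv2.cvtColor(s,cv2.COLOR_RGB2HSV); m=((h[...,0]<6)|(h[...,0]>174))&(h[...,1]>140)&(h[...,2]>70)
v,u=np.nonzero(m[195:235,288:330]); print(list(zip((u+288).tolist(),(v+195).tolist())))
# cover check: predicted fitted outline vs orange mask
m=((h[...,0]>8)&(h[...,0]<25)&(h[...,1]>150)&(h[...,2]>90)).astype(np.uint8); m[:, :290]=0;m[:190]=0;m[260:]=0;m[:,400:]=0
def hull(z,th=0):
    P=[(x,y,zz) for x in(-91,91) for y in(-27,27) for zz in(0,38)]
    P=[(-102+(x+102)*np.cos(th)-zz*np.sin(th),y,45+(x+102)*np.sin(th)+zz*np.cos(th)) for x,y,zz in P]
    k=np.zeros(m.shape,np.uint8); cv2.fillConvexPoly(k,cv2.convexHull(proj("side",loc(POSE["pack"],P)).round().astype(np.int32)),1); return k
for th in(0,.03,.06,.09):
    k=hull(0,th); print(th,(k&m).sum(),(k|m).sum(),"iou",(k&m).sum()/(k|m).sum())
```

```text
[(308, 203), (309, 203), (308, 204), (309, 204), (307, 205), (308, 205), (307, 206), (308, 206), (306, 207), (307, 207), (308, 207), (306, 208), (307, 208)]
0 723 1600 iou 0.451875
0.03 723 1656 iou 0.4365942028985507
0.06 675 1693 iou 0.3987005316007088
0.09 621 1773 iou 0.350253807106599
```

```bash
python3 -c "
from h import *
print(arm.close_job())"
```

```text
the job is handed in; nothing more can be done
None
```

I handed the job in at about 68 s: both red cells are in the charger, all three blue cells are in the pack, the cover is hooked in and seated under the catch, and the toggle is on; the pencil, spool and tin were not approached, though I did not check their positions at the end.

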